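# Re-bond a tablet's back cover in the corner jig

### The arm

A 6-joint arm with a two-finger parallel gripper is mounted at the origin on the work surface. World frame = base frame: x ahead of the robot, y to its left, z up, the work surface at z = 0. Lengths are in mm, angles in rad, forces in N, time in s.
With the tool pointing down it reaches from about 300 to 950 mm from the base axis. Payload 3.1 kg.
Tool frame: the origin (TCP) lies between the finger pads; the fingertips stand 19 mm ahead of it and the grasp point (between the pads) is the TCP; z points along the fingers, y is the line along which they close (so a half turn about z gives the same grasp; the last joint's range is limited). The gripper opens to 85 mm and grips with 20 to 120 N. Pads are 22 mm wide; open, the fingers measure 114 mm over their backs; the gripper's body (76 mm by 85 mm) begins 54 mm behind the grasp point. The pads swing forward as they close: fully open they stand 13 mm farther back than shut.
Start: joints at [-1.329, 0.308, 1.634, -0, 1.2, -0.07], TCP at [191.706, -594.879, 250.272] pointing down, gripper open.
Joint ranges: [-3.06, 3.06], [-0.79, 1.96], [0.05, 2.63], [-1.19, 4.34], [0.05, 2.64], [-2.94, 2.94]. Speed limits (rad/s): [2.79, 2.79, 3.14, 3.14, 3.14, 3.14].

### API

Orientations are given as [roll, pitch, yaw] about the fixed x, y, z axes, in that order (R = Rz(yaw) Ry(pitch) Rx(roll)).
In Python, from station import manip, vision gives the robot as it stands.
- The arm moves only by the tool jog_arm, never from a script. Its arguments are lists of equal length, an entry for each row: "turn": the turn, a rotation vector about the tool's x, y, z in rad, a list of three; "xyz": the shift along the tool's x, y, z in m, a list of three; "gripper": the opening, from -1 (shut) to 1 (fully open). In form: {"turn": [[rx, ry, rz], ...], "xyz": [[tx, ty, tz], ...], "gripper": [gripper, ...]}. A call has 1 to 8 rows; each row shifts and turns the commanded pose from where the row before left it, along the tool's axes as they then stand; what a row does not reach is not made up. A row lasts 1/8 s, in which the tool goes at most 62.5 mm and 10.7 degrees, less where a joint would pass 70% of its speed; a pose out of reach is approached as far as the arm can. A call with a gripper value outside its range is refused whole. The fingers move at their own pace and stop on an object; the grip force is fixed at half the most. Time passes only in rows, so rows that do not move let the fingers close. It gives the time, the measured TCP pose, the force, the opening and the grip force at its end, in the units of the state.
- manip.state(): the state, without advancing time (a new reading comes with each control period).
- vision.get_image(name): name is "scene" or "top" or "wrist"; returns a dict with "pixels" (400x640x3 uint8, red, green, blue), "range_z" (400x640 float32, mm along the optical axis (not along the pixel's ray), 0 where there is no reading), "fx", "fy", "cx", "cy" (pixels), "pose" (4x4, takes a point from camera to world coordinates). Camera axes: x right, y down, z forward; pixel columns grow to the right and rows downward; lengths in mm; the calibration is good to about 2 mm. A picture is of the moment at which its call begins.
- manip.sign_off(): hands the job in; it is judged then, once.
Trained networks look in a picture, given as the dict that the camera call returned (one of the last four; its "shot" number tells which), for a name from the list of things; names that differ only in an ending like _2 or _b are one class to them, and where a whole thing is asked for, a point or a joint stands for the part that bears it (a point fixed in the world has none). Each returns a list of dicts, best first, with "confidence" (0 to 1); they miss things now and then, are a little off and sometimes report something else, mostly with a low value. They report only what shows in the picture. A call takes as long as a camera call. They do not tell look-alikes from the thing itself.
- vision.spot_in(thing, picture): "at" ([column, row] in pixels, amid what is visible of it).
- vision.landmark_of(thing, picture): "at" ([column, row] in pixels: a listed point, or the origin of a listed thing).
The state is a dict: "time": time; "joint_pos": joint angles; "qd": joint speeds; "effort": joint torques, N m; "position": TCP position; "eef_rot": TCP orientation; "ft_force": force on the tool from outside, world axes, zero at the start; "wrist_torque": the same for the moment, N m; "opening": opening from 0.0 (shut) to 1.0 (fully open); "gripper_force": force on a finger pad.
Only numpy, scipy, OpenCV 4.12 (cv2) and the standard library are available. Lean on these libraries where they do the work, as an engineer would, in place of code of your own. Each camera call takes 0.05 s, during which the arm holds its last target. There are 200 camera calls.

### The job

Push the tablet square and flush into the corner of the jig's two fences, then take the spring pressing block and, keeping its pad flat on the grey bonded strip with its spring steadily about two thirds in, sweep it along the strip from the open end to the side-fence end. Stand the block back on its rubber rest, then stand every steel weight upright on the grey strip, and last press the timer's button fully down and let go. Leave everything else alone, and have the tablet still flush in the corner at the end.

Things in the scene. Friction and masses are not known exactly. Their poses are not given: they have to be found in the camera images.
- jig: Fixed corner jig: green plate 4 mm thick with two aluminium fences 18 mm wide, tops 16 mm above the bench. Far fence's inner face: plane x = +80 mm; side fence's: y = +130 mm; plate from x = -125 to +98, y = -160 to +148 mm. Origin on the bench, z up, +x away from the robot (yaw within 0.12 rad), +y to its left. The tablet lies on the plate.
- corner (a point): The inside corner where the jig's two fences meet, on the plate's top (4 mm above the bench). Axes as the jig: -x and -y lead from it into the open plate. The tablet seated flush has its far left corner here.
- tablet: Loose black tablet 130 (x) x 200 (y) x 12 mm, 0.5 kg, back up on the jig plate, 25 to 50 mm short of both fences and slightly turned. Origin at the centre of its underside, z up; +x long edge goes against the far fence, +y short edge against the side fence. Seated, its origin is at x = +15, y = +30 mm in the jig's frame. Slides under a push of 4 to 8 N on its edge.
- far_left (a point): The tablet's corner at +x, +y on its underside (65, 100, 0 mm from the tablet's origin).
- far_right (a point): The tablet's corner at +x, -y on its underside (65, -100, 0 mm from the tablet's origin).
- seam (a point): Middle of the grey bonded strip on the tablet's upper face (0, 0, 12 mm in the tablet's frame; axes as the tablet). The strip is 36 mm wide in x and 196 mm long in y, level with the face, along the tablet's middle. -y is its open end, +y the side-fence end.
- presser: Loose spring pressing block upright on its rest, 0.15 kg, 88 mm high: white pad 36 (x) x 60 (y) x 12 mm, 8 mm of black bellows, grey housing 36 x 60 mm from 20 to 42 mm high, wooden grip from 42 to 88 mm high, 40 mm in x, 24 mm in y. Origin at the centre of the pad's underside with the spring relaxed; z up. It is swept with its 60 mm length along the strip.
- pad_face (a point): Centre of the pad's underside; it moves up into the block as the spring is pressed. Axes as the block.
- pad (a joint): How far the pad is pushed up into the pressing block: 0 relaxed, 0.008 m fully in. Spring 1200 N/m (about 6 N at 5 mm). Standing free on its pad it reads about 0.001.
- rest: Fixed black rubber plate 76 mm (x) x 104 mm (y), 6 mm thick, on the bench: the rest for the pressing block. Origin at the centre of its underside.
- timer: Fixed white cure timer box, 86 x 96 mm, 40 mm high, with one round button on top. Origin at the centre of its underside.
- start_top (a point): Centre of the timer button's top face (button 28 mm across, facing up, in a grey housing).
- start (a joint): Timer button travel: 0 up, 0.006 m fully down; springs back; about 5 N to press it fully.
- weight0: Steel weight, about 0.33 kg: a cylinder 40 mm across and 32 mm high with a black knob 20 mm across and 28 mm high on top (60 mm in all); origin at the centre of its underside, z up. Stands on the bench to the right of the jig. There are 2 to 4 such weights; None from the start on if absent.
- weight1: Steel weight, about 0.33 kg: a cylinder 40 mm across and 32 mm high with a black knob 20 mm across and 28 mm high on top (60 mm in all); origin at the centre of its underside, z up. Stands on the bench to the right of the jig. There are 2 to 4 such weights; None from the start on if absent.
- weight2: Steel weight, about 0.33 kg: a cylinder 40 mm across and 32 mm high with a black knob 20 mm across and 28 mm high on top (60 mm in all); origin at the centre of its underside, z up. Stands on the bench to the right of the jig. There are 2 to 4 such weights; None from the start on if absent.
- weight3: Steel weight, about 0.33 kg: a cylinder 40 mm across and 32 mm high with a black knob 20 mm across and 28 mm high on top (60 mm in all); origin at the centre of its underside, z up. Stands on the bench to the right of the jig. There are 2 to 4 such weights; None from the start on if absent.
- tumbler: Glass tumbler, 68 mm across, 95 mm high; bystander. Origin under its centre.
- handset: Black phone 145 x 70 x 9 mm lying flat; bystander. Origin at the centre of its underside.
- tape: Flat roll of red tape, 80 mm across, 18 mm high; bystander. Origin at the centre of its underside.
- driver: Screwdriver 170 mm long lying down; bystander. Origin under its middle.
- cleaner: Yellow can, 48 mm across, 120 mm high; bystander. Origin under its centre.
Things that resemble listed ones, but are neither listed nor needed, are in the scene too. What is shaped like the tablet but turquoise is not meant.

How it is judged:
By the outcome, as a careful person would: the job done as asked, in the order asked, and still so for the second after the job is handed in, with the robot touching nothing.
Of weight0, weight1, weight2, weight3 only 2 to 4 are there at a start; the rules pass over those that are not, and their reading is None.
At some moment in a run one of weight0, weight1, weight2, weight3 may be knocked a few centimetres aside while the robot is not near it.
Once in a run the grip may slacken for a moment while it holds something.
It also fails if it takes over 210 s, if anything falls off the work surface, if the arm or the gripper's body presses on something with over 40 N, if the wrist force passes 120 N, or if a joint passes its speed limit or range.

## Working session

There is one attempt and no reset: what is moved stays moved. The work goes in short steps, Python scripts to look and compute and a tool call to move; the robot and the scene stay as the last step left them, time stands still between calls to the robot, and variables do not carry over. Pictures are saved under pics/ and viewed, at most 14 in all, crops included, and the job is handed in when it is done.

Besides the shell and the picture viewer there is one more tool, called by a JSON object that holds its "api" and its "payload", one argument or row to a line. jog_arm: Moves the arm, as the interface text tells. Its arguments: {"type":"object","properties":{"turn":{"type":"array","items":{"type":"array","items":{"type":"number"}}},"xyz":{"type":"array","items":{"type":"array","items":{"type":"number"}}},"gripper":{"type":"array","items":{"type":"number"}}},"required":["turn","xyz","gripper"]}

```bash
ls; mkdir -p pics
cat > h.py <<'E'
import numpy as np, cv2
from station import manip, vision
from scipy.spatial.transform import Rotation as R
def save(im,name): cv2.imwrite('pics/'+name+'.png',im['pixels'][:,:,::-1])
def cloud(im):
    v,u=np.mgrid[0:400,0:640]; z=im['range_z']
    P=np.stack([(u-im['cx'])/im['fx']*z,(v-im['cy'])/im['fy']*z,z,np.ones_like(z)],-1)
    P=(P@np.array(im['pose']).T)[...,:3]; P[z<=0]=np.nan; return P
def ray(im,uv,h):
    T=np.array(im['pose']); d=T[:3,:3]@np.array([(uv[0]-im['cx'])/im['fx'],(uv[1]-im['cy'])/im['fy'],1])
    o=T[:3,3]; return o+d*(h-o[2])/d[2]
E
python3 - <<'E'
from h import *
np.set_printoptions(precision=1,suppress=True)
print(manip.state())
for n in ['top','scene']:
    im=vision.get_image(n); save(im,n+'0'); print(np.array(im['pose']),im['fx'])
    P=cloud(im); 
    for t in ['jig','tablet','corner','far_left','far_right','seam','presser','rest','timer','start_top','weight0','tumbler','handset','tape','driver','cleaner']:
        for r in vision.landmark_of(t,im)[:5]:
            u,v=np.round(r['at']).astype(int)
            print(n,t,round(r['confidence'],2),r['at'],P[min(v,399),min(u,639)])
E
```

```text
pics
{'time': 0.0, 'joint_pos': array([-1.3,  0.3,  1.6, -0. ,  1.2, -0.1]), 'qd': array([ 0., -0., -0., -0., -0., -0.]), 'effort': array([ -0. , -41.5, -27.7,  -0. ,   0. ,  -0. ]), 'position': array([ 191.5, -594.1,  249. ]), 'eef_rot': array([-3.1, -0. ,  0.3]), 'ft_force': array([ 0.1,  0.2, -0.6]), 'wrist_torque': array([ 0., -0.,  0.]), 'gripper_force': 0.0, 'opening': 1.0029790177394486}
[[  -0.    -1.     0.2  316.6]
 [  -1.     0.     0.   -42.5]
 [  -0.    -0.2   -1.  1276.8]
 [   0.     0.     0.     1. ]] 485.6901028745917
top tablet 0.83 [191.4, 306.7] [225.9 303.7  11.2]
top tablet 0.78 [300.4, 189.5] [523.2  24.4  19.1]
top tablet 0.7 [180.3, 220.5] [444.2 326.8  54.5]
top tablet 0.48 [276.3, 105.8] [758.6  89.9   6.2]
top tablet 0.44 [454.8, 224.6] [ 425.5 -373.1   31. ]
top corner 0.73 [252.7, 146.7] [641.7 149.9  16.2]
top far_left 0.6 [268.8, 159.5] [nan nan nan]
top far_right 0.87 [343.3, 170.0] [578.9 -90.    1.9]
top far_right 0.84 [148.1, 315.3] [207.3 412.3  12.4]
top far_right 0.32 [211.7, 110.7] [743.2 262.1  16.8]
top far_right 0.17 [447.1, 128.5] [ 669.7 -
[... 1947 characters left out ...]
ene timer 0.72 [351.5, 166.6] [470.4 289.9  29.5]
scene start_top 0.62 [354.5, 150.9] [449.5 345.7  61. ]
scene weight0 0.58 [210.4, 300.7] [ 448.2 -397.    16.9]
scene weight0 0.55 [250.3, 271.3] [ 473.8 -280.9   24.5]
scene tumbler 0.63 [350.2, 299.5] [ 738.8 -258.7   46.7]
scene handset 0.92 [415.0, 229.6] [770.6  88.6   8.7]
scene tape 0.79 [210.4, 250.8] [ 311.  -256.7   -0.6]
scene tape 0.55 [413.5, 231.7] [770.9  79.8   7.8]
scene tape 0.5 [384.1, 177.4] [597.8 270.9  35.9]
scene tape 0.38 [381.8, 206.3] [646.5 142.9  15.2]
scene driver 0.61 [428.4, 200.6] [756.1 255.8   1.5]
scene cleaner 0.79 [301.8, 342.5] [ 699.7 -394.3   36. ]
scene cleaner 0.71 [385.9, 177.1] [602.  278.4  33.1]
```

View pics/top0.png

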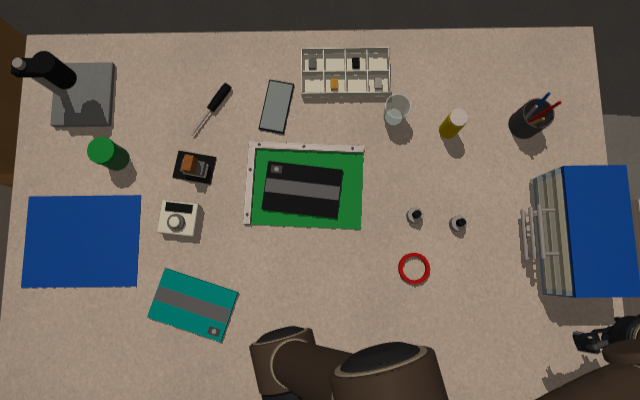

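View pics/scene0.png

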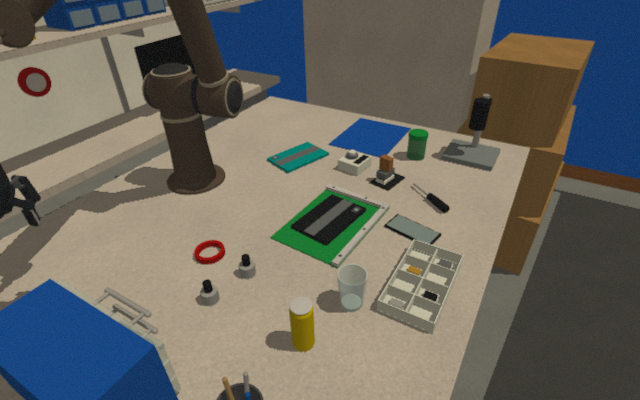

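The top view shows two weights, at (414,215) and (458,223). The presser is on its rest at (195,167), the timer at (180,218), and the tablet at (302,190) inside the jig. The turquoise look-alike is at (193,305). Next I'll move the wrist camera over the jig.

```bash
cat >> h.py <<'E'
def plan(x,y,z,yaw=None,step=50.):
    s=manip.state(); p=np.array(s['position']); Rm=R.from_euler('xyz',s['eef_rot']); 
    cy=s['eef_rot'][2]; yaw=cy if yaw is None else yaw
    Rt=R.from_euler('xyz',[np.pi,0,yaw]); rv=(Rm.inv()*Rt).as_rotvec()
    d=np.array([x,y,z])-p
    print('from',p.round(1),np.round(s['eef_rot'],4),'world d',d.round(1),'| tool-now shift mm',Rm.inv().apply(d).round(1),'| after-turn shift',Rt.inv().apply(d).round(1),'turn',rv.round(4),'n',np.ceil(np.linalg.norm(d)/step),np.ceil(np.linalg.norm(rv)/.17),'t',round(s['time'],1),'F',s['ft_force'].round(1))
E
python3 - <<'E'
from h import *
np.set_printoptions(precision=4,suppress=True)
im=vision.get_image('wrist'); T=np.array(im['pose']); s=manip.state()
Rm=R.from_euler('xyz',s['eef_rot']).as_matrix()
print('cam in tool',Rm.T@(T[:3,3]-s['position']),Rm.T@T[:3,:3],im['fx'],s['eef_rot'],s['joint_pos'])
plan(500,0,380,0)
# jig from top: green & white
im=vision.get_image('top');P=cloud(im);hsv=cv2.cvtColor(im['pixels'],cv2.COLOR_RGB2HSV)
g=((hsv[...,0]>50)&(hsv[...,0]<70)&(hsv[...,1]>150)).astype(np.uint8); g[:, :240]=0
c=np.argwhere(cv2.morphologyEx(g,cv2.MORPH_CLOSE,np.ones((55,55))))
r=cv2.minAreaRect(np.array([ray(im,(u,v),4)[:2] for v,u in c],np.float32)); print('green',r)
E
```

```text
cam in tool [  82.7367   -0.7344 -124.2851] [[ 0.0007 -0.9472 -0.3205]
 [ 1.      0.0004  0.0011]
 [-0.0009 -0.3205  0.9472]] 332.52034448918414 [-3.1415  0.      0.3118] [-1.3287  0.3081  1.6338 -0.      1.1997 -0.0697]
from [ 191.7 -594.9  250.3] [-3.1415  0.      0.3118] world d [308.3 594.9 129.7] | tool-now shift mm [ 475.9 -471.6 -129.7] | after-turn shift [ 308.3 -594.9 -129.7] turn [-0.      0.      0.3118] n 14.0 2.0 t 1.8 F [-0.7  0.1  0.3]
green ((530.7840576171875, 6.2812957763671875), (288.130615234375, 202.51654052734375), 86.8080062866211)
```

{"api": "jog_arm", "payload": {
  "turn": [
    [0,0,0.156],
    [0,0,0.156],
    [0,0,0],
    [0,0,0],
    [0,0,0],
    [0,0,0],
    [0,0,0],
    [0,0,0]
  ],
  "xyz": [
    [0,0,0],
    [0,0,0],
    [0.03,-0.05,0],
    [0.03,-0.05,0],
    [0.03,-0.05,0],
    [0.03,-0.05,0],
    [0.03,-0.05,0],
    [0.03,-0.05,0]
  ],
  "gripper": [1,1,1,1,1,1,1,1]
}}

```text
time: 2.8
position: [372.6, -293.4, 250.6]
eef_rot: [3.141, -0.001, -0.001]
ft_force: [0.3, -0.5, -0.2]
opening: 0.998
gripper_force: 0.0
```

{"api": "jog_arm", "payload": {
  "turn": [
    [0,0,0],
    [0,0,0],
    [0,0,0],
    [0,0,0],
    [0,0,0],
    [0,0,0],
    [0,0,0]
  ],
  "xyz": [
    [0.03,-0.05,0],
    [0.03,-0.05,0],
    [0.03,-0.05,0],
    [0.03,-0.05,0],
    [0.03,-0.05,0],
    [0.03,-0.04,0],
    [0,0,0]
  ],
  "gripper": [-1,-1,-1,-1,-1,-1,-1]
}}

```text
time: 3.68
position: [553.5, -2.2, 250.5]
eef_rot: [-3.141, -0.001, 0.004]
ft_force: [-0.3, -0.4, -0.2]
opening: -0.005
gripper_force: 0.0
```

```bash
cat > jig.py <<'E'
from h import *
def rect(mask,im,h,k=None):
    if k: mask=cv2.morphologyEx(mask.astype(np.uint8),cv2.MORPH_CLOSE,np.ones((k,k)))
    n,l,st,_=cv2.connectedComponentsWithStats(mask.astype(np.uint8)); i=1+np.argmax(st[1:,4])
    cs,_=cv2.findContours((l==i).astype(np.uint8),cv2.RETR_EXTERNAL,cv2.CHAIN_APPROX_NONE)
    c=max(cs,key=cv2.contourArea)[:,0]
    pts=np.array([ray(im,q,h)[:2] for q in c],np.float32)
    return cv2.minAreaRect(pts),pts
E
python3 - <<'E'
from jig import *
np.set_printoptions(precision=2,suppress=True)
print(manip.state()['position'])
im=vision.get_image('wrist'); save(im,'w1'); P=cloud(im); np.save('w1.npy',im['pixels'])
for t in ['jig','tablet','corner','far_left','far_right','seam']:
    for r in vision.landmark_of(t,im)[:2]:
        u,v=np.round(r['at']).astype(int); print(t,round(r['confidence'],2),r['at'],P[v,u])
hsv=cv2.cvtColor(im['pixels'],cv2.COLOR_RGB2HSV)
g=(hsv[...,0]>50)&(hsv[...,0]<70)&(hsv[...,1]>150)
print(rect(g,im,4)[0])
Z=P[...,2]; print('heights', [ (h,int(((Z>h)&(Z<h+2)).sum())) for h in range(-4,24,2)])
E
```

```text
[553.49  -2.18 250.51]
tablet 0.71 [117.1, 377.5] [565.07  51.6  308.58]
tablet 0.59 [305.5, 187.9] [529.39  18.78  16.07]
corner 0.76 [183.8, 81.8] [641.25 144.82   7.63]
far_left 0.88 [222.6, 117.2] [605.76 108.3    4.88]
far_right 0.74 [303.4, 188.2] [529.6   22.11  16.84]
far_right 0.72 [404.3, 143.3] [578.52 -90.28   3.74]
seam 0.95 [108.4, 382.2] [243.58 300.29  14.06]
seam 0.93 [304.9, 187.5] [529.49  19.89  16.41]
((531.2757568359375, 6.17108154296875), (289.3140563964844, 203.98770141601562), 86.83154296875)
heights [(-4, 37), (-2, 28006), (0, 106574), (2, 11464), (4, 19237), (6, 4017), (8, 1986), (10, 3618), (12, 3565), (14, 5599), (16, 23089), (18, 2534), (20, 295), (22, 268)]
```

View pics/w1.png

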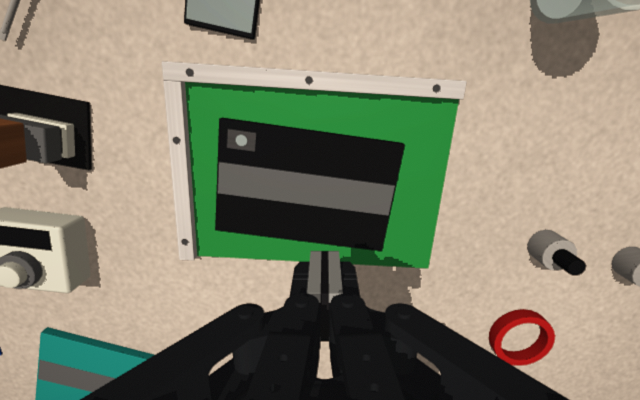

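The jig fits well: the green area measures 204×289 mm against 205×290 given. That puts the origin at about (554.6, 19.9) with yaw −0.055, and it agrees with the network's corner. Next I'll measure the tablet and the fingertips.

```bash
cat >> jig.py <<'E'
JY=-0.0553; JO=np.array([554.6,19.9])
RJ=np.array([[np.cos(JY),-np.sin(JY)],[np.sin(JY),np.cos(JY)]])
def j2w(p): return JO+RJ@np.array(p)
def w2j(p): return (np.array(p)-JO)@RJ
def tablet(im):
    hsv=cv2.cvtColor(im['pixels'],cv2.COLOR_RGB2HSV).astype(int); P=cloud(im)
    m=~((hsv[...,0]>45)&(hsv[...,0]<75)&(hsv[...,1]>80))
    Z=P[...,2]; J=(P[...,:2]-JO)@RJ
    m&=(J[...,0]>-122)&(J[...,0]<78)&(J[...,1]>-157)&(J[...,1]<128)&(hsv[...,2]<140)&(Z<40)
    m=cv2.morphologyEx(m.astype(np.uint8),cv2.MORPH_OPEN,np.ones((5,5)))
    return rect(m,im,16)
def tips(im):
    s=manip.state(); P=cloud(im); T=(P-s['position'])@R.from_euler('xyz',s['eef_rot']).as_matrix()
    m=(np.abs(T[...,0])<40)&(np.abs(T[...,1])<70)&(T[...,2]<45)&(T[...,2]>-60)
    return T[m]
E
python3 - <<'E'
from jig import *
np.set_printoptions(precision=2,suppress=True)
im=vision.get_image('wrist'); r,pts=tablet(im); print(r,'in jig',w2j(r[0]), [w2j(b) for b in cv2.boxPoints(r)])
t=tips(im); print(len(t),t.min(0),t.max(0),np.percentile(t[:,2],[90,95,99,99.9]))
s=manip.state();print(s['joint_pos'])
E
```

```text
((529.110595703125, 19.26514434814453), (198.34805297851562, 128.90426635742188), 82.33280944824219) in jig [-25.42  -2.04] [array([-97.45, -95.86]), array([  31.06, -105.97]), array([46.62, 91.77]), array([-81.89, 101.88])]
27717 [-13.11 -57.25 -60.  ] [18.23 55.91 15.75] [-19.53  -6.25   8.43  14.12]
[-0.09  0.17  1.81 -0.    1.17  1.48]
```

{"api": "jog_arm", "payload": {
  "turn": [
    [0,0,0],
    [0,0,0],
    [0,0,0],
    [0,0,0],
    [0,0,0],
    [0,0,0]
  ],
  "xyz": [
    [-0.025,0,0],
    [-0.025,0,0],
    [-0.025,0,0],
    [-0.025,0,0],
    [-0.025,0,0],
    [0,0,0]
  ],
  "gripper": [1,1,1,1,1,1]
}}

```text
time: 4.82
position: [425.4, -5.3, 250.2]
eef_rot: [3.142, 0.0, -0.001]
ft_force: [1.1, -0.2, -0.2]
opening: 1.001
gripper_force: 0.0
```

Run:
```python
from jig import *
np.set_printoptions(precision=2,suppress=True)
im=vision.get_image('wrist'); r,pts=tablet(im); print(r,'in jig',w2j(r[0]),[w2j(b) for b in cv2.boxPoints(r)])
t=tips(im); print(manip.state()['opening'],len(t),t.min(0),t.max(0),np.percentile(t[:,2],[90,95,99,99.9]))
for a,b in [(-70,-30),(-30,30),(30,70)]:
    q=t[(t[:,1]>a)&(t[:,1]<b)&(t[:,2]>-15)]; print(len(q), len(q) and (q.min(0),q.max(0)))
```

```text
((528.4829711914062, 19.465721130371094), (198.5141143798828, 128.64341735839844), 82.39041900634766) in jig [-26.05  -1.88] [array([-97.87, -95.86]), array([  30.39, -105.82]), array([45.76, 92.1 ]), array([-82.5 , 102.06])]
0.9986960893585616 24794 [-14.13 -70.   -60.  ] [16.74 70.    6.56] [-13.92  -6.27   1.52   5.1 ]
1347 (array([-13.5 , -57.02, -14.96]), array([ 10.24, -42.62,   6.56]))
0 0
1339 (array([-13.06,  41.54, -14.99]), array([10.5 , 55.95,  5.81]))
```

Run:
```python
from jig import *
p=j2w([-126,0]); print(p); plan(p[0],p[1],14,JY)
```

```text
[428.79261058  26.86424918]
from [426.8  -5.4 250.6] [ 3.1414e+00 -1.6000e-03 -1.3000e-03] world d [   2.    32.2 -236.6] | tool-now shift mm [  1.5 -32.3 236.6] | after-turn shift [ 2.000e-01 -3.230e+01  2.366e+02] turn [ 0.0001 -0.0017  0.054 ] n 5.0 1.0 t 4.9 F [ 0.5  0.8 -0.9]
```

{"api": "jog_arm", "payload": {
  "turn": [
    [0,0,0.054],
    [0,0,0],
    [0,0,0],
    [0,0,0],
    [0,0,0],
    [0,0,0],
    [0,0,0],
    [0,0,0]
  ],
  "xyz": [
    [0,-0.032,0],
    [0,0,0.05],
    [0,0,0.05],
    [0,0,0.05],
    [0,0,0.05],
    [0,0,0.025],
    [0,0,0.0115],
    [0,0,0]
  ],
  "gripper": [1,1,1,1,1,1,1,1]
}}

```text
time: 5.88
position: [427.4, 27.0, 13.4]
eef_rot: [-3.142, 0.0, -0.055]
ft_force: [-0.1, 0.1, 0.7]
opening: 0.997
gripper_force: 0.0
```

{"api": "jog_arm", "payload": {
  "turn": [
    [0,0,0],
    [0,0,0],
    [0,0,0],
    [0,0,0],
    [0,0,0],
    [0,0,0],
    [0,0,0],
    [0,0,0]
  ],
  "xyz": [
    [0.006,0,0],
    [0.006,0,0],
    [0.006,0,0],
    [0.006,0,0],
    [0.006,0,0],
    [0.006,0,0],
    [0.006,0,0],
    [0.006,0,0]
  ],
  "gripper": [1,1,1,1,1,1,1,1]
}}

```text
time: 6.88
position: [470.4, 24.4, 12.8]
eef_rot: [3.141, 0.01, -0.054]
ft_force: [-7.7, 0.7, 5.0]
opening: 1.0
gripper_force: 3.7
```

{"api": "jog_arm", "payload": {
  "turn": [
    [0,0,0],
    [0,0,0],
    [0,0,0]
  ],
  "xyz": [
    [0.006,0,0],
    [0.006,0,0],
    [0.002,0,0]
  ],
  "gripper": [1,1,1]
}}

```text
time: 7.25
position: [486.1, 23.9, 12.9]
eef_rot: [3.141, 0.006, -0.054]
ft_force: [-2.9, -0.3, -1.8]
opening: 0.997
gripper_force: 1.4
```

Run:
```python
from jig import *
s=manip.state(); print(s['position'],s['eef_rot'],s['ft_force'],w2j(s['position'][:2]))
```

```text
[486.07174246  23.85695481  12.87161061] [ 3.14148737  0.0059922  -0.05395439] [-2.94060287 -0.34077965 -1.77421073] [-68.64220954   0.16322455]
```

{"api": "jog_arm", "payload": {
  "turn": [
    [0,0,0],
    [0,0,0],
    [0,0,0]
  ],
  "xyz": [
    [0.003,0,0],
    [0.002,0,0],
    [0,0,0]
  ],
  "gripper": [1,1,1]
}}

```text
time: 7.62
position: [493.9, 23.4, 13.7]
eef_rot: [3.142, -0.0, -0.054]
ft_force: [-1.9, -0.3, -2.2]
opening: 1.002
gripper_force: 1.1
```

{"api": "jog_arm", "payload": {
  "turn": [
    [0,0,0],
    [0,0,0]
  ],
  "xyz": [
    [0.0015,0,0],
    [0,0,0]
  ],
  "gripper": [1,1]
}}

```text
time: 7.88
position: [494.0, 23.4, 13.7]
eef_rot: [3.142, 0.003, -0.054]
ft_force: [-4.6, 0.3, 2.1]
opening: 1.0
gripper_force: 2.5
```

{"api": "jog_arm", "payload": {
  "turn": [
    [0,0,0],
    [0,0,0]
  ],
  "xyz": [
    [0.0015,0,0],
    [0,0,0]
  ],
  "gripper": [1,1]
}}

```text
time: 8.12
position: [494.1, 23.4, 13.7]
eef_rot: [3.142, 0.006, -0.054]
ft_force: [-7.9, 0.7, 5.4]
opening: 1.002
gripper_force: 4.0
```

{"api": "jog_arm", "payload": {
  "turn": [
    [0,0,0],
    [0,0,0],
    [0,0,0]
  ],
  "xyz": [
    [0.002,0,0],
    [0.002,0,0],
    [0,0,0]
  ],
  "gripper": [1,1,1]
}}

```text
time: 8.5
position: [494.2, 23.4, 13.2]
eef_rot: [3.141, 0.015, -0.054]
ft_force: [-14.9, 1.2, 12.1]
opening: 1.0
gripper_force: 7.3
```

Run:
```python
from jig import *
s=manip.state(); print(s['position'],s['eef_rot'],s['ft_force'],w2j(s['position'][:2]))
p=j2w([15,-150]); print(p); plan(p[0],p[1],14,JY+np.pi/2)
```

```text
[494.20996061  23.43927308  13.16280576] [ 3.14139772  0.01484552 -0.05411573] [-14.87517356   1.1609315   12.11215568] [-60.49334589   0.19599543]
[ 561.28629733 -130.69977898]
from [494.2  23.4  13.2] [ 3.1414  0.0148 -0.0541] world d [  67.1 -154.1    0.8] | tool-now shift mm [ 75.3 150.3  -1.9] | after-turn shift [-150.2   75.5   -0.8] turn [-0.0115  0.0118 -1.5696] n 4.0 10.0 t 8.5 F [-14.9   1.2  12.1]
```

{"api": "jog_arm", "payload": {
  "turn": [
    [0,0,0],
    [0,0,0],
    [0,0,-0.157],
    [0,0,-0.157],
    [0,0,-0.157],
    [0,0,-0.157],
    [0,0,-0.157]
  ],
  "xyz": [
    [-0.023,0,0],
    [0,0,-0.06],
    [0,0,0],
    [0,0,0],
    [0,0,0],
    [0,0,0],
    [0,0,0]
  ],
  "gripper": [1,1,1,1,1,1,1]
}}

```text
time: 9.38
position: [480.4, 24.2, 75.1]
eef_rot: [3.137, -0.004, 0.736]
ft_force: [0.7, -0.0, -0.0]
opening: 1.003
gripper_force: 0.0
```

{"api": "jog_arm", "payload": {
  "turn": [
    [0,0,-0.157],
    [0,0,-0.157],
    [0,0,-0.157],
    [0,0,-0.157],
    [0,0,-0.157],
    [0,0,0],
    [0,0,0],
    [0,0,0]
  ],
  "xyz": [
    [0,0,0],
    [0,0,0],
    [0,0,0],
    [0,0,0],
    [0,0,0],
    [-0.05,0.03,0],
    [-0.05,0.03,0],
    [-0.05,0.03,0]
  ],
  "gripper": [1,1,1,1,1,1,1,1]
}}

```text
time: 10.38
position: [562.7, -132.6, 75.3]
eef_rot: [3.135, 0.001, 1.516]
ft_force: [1.3, -0.0, 0.1]
opening: 0.996
gripper_force: 0.0
```

{"api": "jog_arm", "payload": {
  "turn": [
    [0,0,0],
    [0,0,0]
  ],
  "xyz": [
    [0,0,0.0],
    [0,0,0]
  ],
  "gripper": [1,1]
}}

```text
time: 10.62
position: [559.9, -130.6, 74.1]
eef_rot: [3.14, 0.0, 1.515]
ft_force: [-0.6, -0.2, -0.5]
opening: 1.0
gripper_force: 0.0
```

Run:
```python
from jig import *
p=j2w([12,-145]); print(p); plan(p[0],p[1],14,JY+np.pi/2)
```

```text
[ 558.56724239 -125.5416068 ]
from [ 559.9 -130.6   74.1] [3.1402 0.     1.5149] world d [ -1.4   5.1 -60.1] | tool-now shift mm [ 5.  -1.7 60.1] | after-turn shift [ 5.  -1.6 60.1] turn [ 0.0014  0.     -0.0006] n 2.0 1.0 t 10.6 F [-0.6 -0.2 -0.5]
```

{"api": "jog_arm", "payload": {
  "turn": [
    [0,0,0],
    [0,0,0],
    [0,0,0],
    [0,0,0],
    [0,0,0],
    [0,0,0],
    [0,0,0],
    [0,0,0]
  ],
  "xyz": [
    [0,-0.002,0.04],
    [0,0,0.02],
    [0,0,0],
    [0.01,0,0],
    [0.01,0,0],
    [0.01,0,0],
    [0.006,0,0],
    [0.006,0,0]
  ],
  "gripper": [1,1,1,1,1,1,1,1]
}}

```text
time: 11.62
position: [559.8, -88.1, 14.0]
eef_rot: [3.141, 0.001, 1.516]
ft_force: [-0.8, -5.8, 1.1]
opening: 1.002
gripper_force: 2.8
```

{"api": "jog_arm", "payload": {
  "turn": [
    [0,0,0],
    [0,0,0],
    [0,0,0],
    [0,0,0],
    [0,0,0],
    [0,0,0]
  ],
  "xyz": [
    [0.006,0,0],
    [0.006,0,0],
    [0.006,0,0],
    [0.006,0,0],
    [0.003,0,0],
    [0,0,0]
  ],
  "gripper": [1,1,1,1,1,1]
}}

```text
time: 12.38
position: [561.3, -62.2, 14.0]
eef_rot: [3.141, 0.001, 1.516]
ft_force: [-0.7, -4.8, 1.4]
opening: 1.001
gripper_force: 2.3
```

Run:
```python
from jig import *
s=manip.state(); print(s['position'],s['eef_rot'],s['ft_force'],w2j(s['position'][:2]))
```

```text
[561.27954006 -62.234158    13.97870942] [3.14139312e+00 1.29440507e-03 1.51611911e+00] [-0.68493139 -4.79466653  1.42846199] [ 11.20903366 -81.63941285]
```

{"api": "jog_arm", "payload": {
  "turn": [
    [0,0,0],
    [0,0,0],
    [0,0,0]
  ],
  "xyz": [
    [0.002,0,0],
    [0.002,0,0],
    [0,0,0]
  ],
  "gripper": [1,1,1]
}}

```text
time: 12.75
position: [561.3, -62.0, 14.1]
eef_rot: [3.141, 0.007, 1.518]
ft_force: [-3.9, -18.4, 1.5]
opening: 1.005
gripper_force: 8.8
```

{"api": "jog_arm", "payload": {
  "turn": [
    [0,0,0],
    [0,0,0],
    [0,0,0]
  ],
  "xyz": [
    [0.003,0,0],
    [0.003,0,0],
    [0,0,0]
  ],
  "gripper": [1,1,1]
}}

```text
time: 13.12
position: [561.4, -61.5, 14.2]
eef_rot: [3.142, 0.014, 1.52]
ft_force: [-6.3, -36.6, 0.3]
opening: 1.004
gripper_force: 18.4
```

Run:
```python
from jig import *
s=manip.state(); print(s['position'],s['eef_rot'],s['ft_force'],w2j(s['position'][:2]))
```

```text
[561.3630404  -61.54547501  14.15750136] [3.14150229 0.01439694 1.51956325] [ -6.33097055 -36.63339751   0.2931902 ] [ 11.25434159 -80.94716741]
```

{"api": "jog_arm", "payload": {
  "turn": [
    [0,0,0],
    [0,0,0],
    [0,0,0],
    [0,0,0],
    [0,0,0],
    [0,0,0],
    [0,0,0]
  ],
  "xyz": [
    [-0.015,0,0],
    [-0.02,0,0],
    [0,0,-0.06],
    [0,0,-0.06],
    [0,0,-0.06],
    [0,0,-0.05],
    [0,0,0]
  ],
  "gripper": [1,1,1,1,1,1,1]
}}

```text
time: 14.0
position: [563.5, -86.6, 249.7]
eef_rot: [3.13, 0.001, 1.517]
ft_force: [0.4, 0.3, -0.1]
opening: 0.998
gripper_force: 0.0
```

Run:
```python
from jig import *
np.set_printoptions(precision=2,suppress=True)
im=vision.get_image('wrist'); save(im,'w2'); r,pts=tablet(im); print(r,'in jig',w2j(r[0]),[w2j(b) for b in cv2.boxPoints(r)])
```

```text
((568.798095703125, 12.362663269042969), (124.32646942138672, 127.0318374633789), 86.87789916992188) in jig [14.59 -6.74] [array([-48.87, -68.96]), array([ 78.16, -68.85]), array([78.06, 55.47]), array([-48.97,  55.37])]
```

View pics/w2.png

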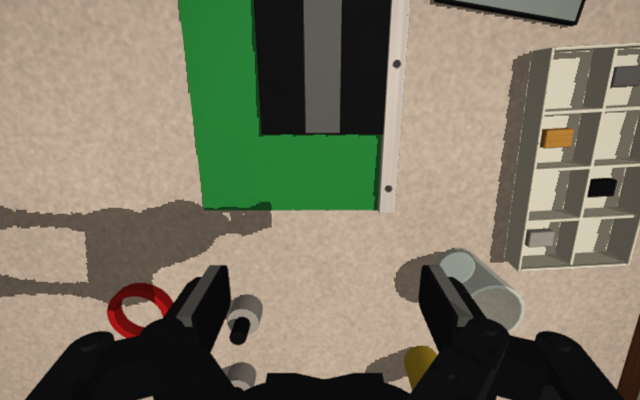

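The tablet looks flush and parallel: the near edge is at about jig y −69 and the long edges at about −49 and 78, each shrunk by roughly 1 mm by the mask. The black tablet meets the far fence along column 385. Next is the presser.

{"api": "jog_arm", "payload": {
  "turn": [
    [0,0,0.168],
    [0,0,0.168],
    [0,0,0.168],
    [0,0,0.168],
    [0,0,0.168],
    [0,0,0.168],
    [0,0,0.168],
    [0,0,0.168]
  ],
  "xyz": [
    [0,0,0],
    [0,0,0],
    [0,0,0],
    [0,0,0],
    [0,0,0],
    [0,0,0],
    [0,0,0],
    [0,0,0]
  ],
  "gripper": [1,1,1,1,1,1,1,1]
}}

```text
time: 15.05
position: [558.1, -85.6, 240.7]
eef_rot: [-3.139, 0.005, 0.167]
ft_force: [-0.0, -0.0, 0.3]
opening: 0.999
gripper_force: 0.0
```

{"api": "jog_arm", "payload": {
  "turn": [
    [0,0,0.17],
    [0,0,0],
    [0,0,0],
    [0,0,0],
    [0,0,0],
    [0,0,0],
    [0,0,0],
    [0,0,0]
  ],
  "xyz": [
    [0,0,0],
    [0.008,-0.052,0],
    [0.008,-0.052,0],
    [0.008,-0.052,0],
    [0.008,-0.052,0],
    [0.008,-0.052,0],
    [0.008,-0.052,0],
    [0.008,-0.052,0]
  ],
  "gripper": [1,1,1,1,1,1,1,1]
}}

```text
time: 16.05
position: [613.6, 279.2, 240.4]
eef_rot: [3.14, 0.005, 0.002]
ft_force: [1.4, -0.0, -0.4]
opening: 1.0
gripper_force: 0.0
```

{"api": "jog_arm", "payload": {
  "turn": [
    [0,0,0],
    [0,0,0]
  ],
  "xyz": [
    [0,0,0],
    [0,0,0]
  ],
  "gripper": [1,1]
}}

```text
time: 16.3
position: [613.7, 277.3, 241.1]
eef_rot: [3.14, 0.004, 0.003]
ft_force: [-0.3, -0.2, 0.4]
opening: 0.999
gripper_force: 0.0
```

Run:
```python
from jig import *
np.set_printoptions(precision=2,suppress=True)
s=manip.state(); print(s['position'],s['eef_rot'])
im=vision.get_image('wrist'); save(im,'w3'); P=cloud(im)
for t in ['presser','pad_face','rest','timer','start_top']:
    for r in vision.landmark_of(t,im)[:2]:
        u,v=np.round(r['at']).astype(int); print(t,round(r['confidence'],2),r['at'],P[v,u])
near=(np.hypot(P[...,0]-590,P[...,1]-285)<80)
Z=P[...,2]
for a,b,h in [(86,110,94),(40,54,48)]:
    m=near&(Z>a)&(Z<b)
    print(h,m.sum(),np.median(Z[m]) if m.any() else 0, rect(m,im,np.median(Z[m]))[0])
hsv=cv2.cvtColor(im['pixels'],cv2.COLOR_RGB2HSV)
br=near&(hsv[...,0]<15)&(hsv[...,1]>120); print('wood',br.sum(),np.percentile(Z[br],[1,50,99]))
```

```text
[613.67 277.34 241.05] [3.14 0.   0.  ]
presser 0.72 [300.5, 189.7] [605.69 299.88  70.73]
presser 0.51 [290.9, 180.3] [606.04 311.27  37.47]
pad_face 0.76 [299.4, 187.0] [605.93 301.42  61.86]
pad_face 0.65 [301.4, 190.2] [605.59 298.98  70.39]
rest 0.77 [296.1, 179.7] [604.93 306.51  33.41]
timer 0.64 [275.8, 287.0] [481.95 331.41  41.48]
timer 0.31 [529.7, 205.6] [571.62  48.7   18.35]
start_top 0.95 [266.0, 328.4] [442.35 341.53  61.52]
start_top 0.25 [296.1, 181.1] [605.07 306.17  37.74]
94 1185 93.41433808992684 ((587.7200927734375, 302.7659606933594), (23.69761085510254, 41.79620361328125), 78.86471557617188)
48 1185 47.504938672893104 ((587.568603515625, 302.69390869140625), (59.62788772583008, 37.63510513305664), 78.76652526855469)
wood 1448 [50.68 93.17 94.93]
```

View pics/w3.png

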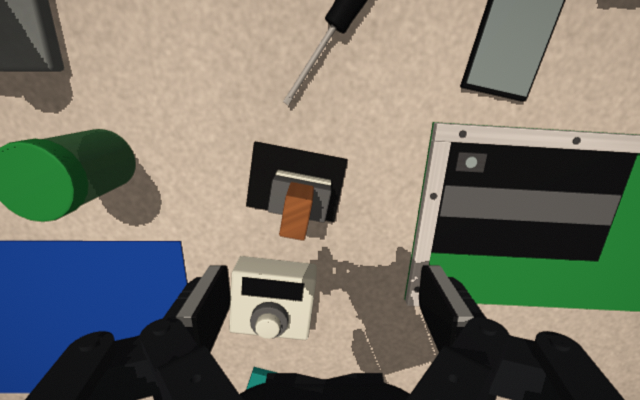

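Run:
```python
from jig import *
plan(587.7,302.7,72,-0.1955)
```

```text
from [615.2 276.5 243.8] [3.1415e+00 2.0000e-04 2.0000e-04] world d [ -27.5   26.2 -171.8] | tool-now shift mm [-27.5 -26.2 171.8] | after-turn shift [-32.1 -20.3 171.8] turn [1.000e-04 2.000e-04 1.957e-01] n 4.0 2.0 t 16.6 F [-0.5  0.   0.4]
```

{"api": "jog_arm", "payload": {
  "turn": [
    [0,0,0.098],
    [0,0,0.098],
    [0,0,0],
    [0,0,0],
    [0,0,0],
    [0,0,0]
  ],
  "xyz": [
    [0,0,0],
    [0,0,0],
    [-0.032,-0.0203,0],
    [0,0,0.05],
    [0,0,0.05],
    [0,0,0]
  ],
  "gripper": [1,1,1,1,1,1]
}}

```text
time: 17.35
position: [583.7, 301.6, 138.8]
eef_rot: [3.135, 0.009, -0.195]
ft_force: [0.1, 0.1, -1.4]
opening: 1.0
gripper_force: 0.0
```

{"api": "jog_arm", "payload": {
  "turn": [
    [0,0,0],
    [0,0,0]
  ],
  "xyz": [
    [0,0,0],
    [0,0,0]
  ],
  "gripper": [1,1]
}}

```text
time: 17.6
position: [590.0, 304.5, 147.2]
eef_rot: [-3.138, -0.005, -0.195]
ft_force: [-0.1, 0.4, 0.9]
opening: 0.999
gripper_force: 0.0
```

Run:
```python
from jig import *
plan(587.7,302.7,72,-0.1955)
```

```text
from [590.  304.5 147.2] [-3.1383 -0.0048 -0.1947] world d [ -2.3  -1.8 -75.2] | tool-now shift mm [-2.2  2.5 75.2] | after-turn shift [-1.9  2.2 75.2] turn [-0.0033 -0.0048  0.0008] n 2.0 1.0 t 17.6 F [-0.1  0.4  0.9]
```

{"api": "jog_arm", "payload": {
  "turn": [
    [0,0,0],
    [0,0,0],
    [0,0,0],
    [0,0,0],
    [0,0,0],
    [0,0,0],
    [0,0,0],
    [0,0,0]
  ],
  "xyz": [
    [0,0,0.02],
    [0,0,0.02],
    [0,0,0.015],
    [0,0,0.005],
    [0,0,0],
    [0,0,0],
    [0,0,0],
    [0,0,0]
  ],
  "gripper": [1,1,1,1,1,1,1,1]
}}

```text
time: 18.6
position: [588.0, 304.0, 84.4]
eef_rot: [-3.141, -0.001, -0.194]
ft_force: [-0.9, -0.4, -0.9]
opening: 1.003
gripper_force: 0.0
```

Run:
```python
from jig import *
plan(587.7,302.7,72,-0.1955)
```

```text
from [588.  304.   84.4] [-3.141e+00 -9.000e-04 -1.941e-01] world d [ -0.3  -1.3 -12.4] | tool-now shift mm [-0.1  1.4 12.4] | after-turn shift [-0.1  1.3 12.4] turn [-0.0006 -0.0009  0.0014] n 1.0 1.0 t 18.6 F [-0.9 -0.4 -0.9]
```

{"api": "jog_arm", "payload": {
  "turn": [
    [0,0,0],
    [0,0,0],
    [0,0,0],
    [0,0,0]
  ],
  "xyz": [
    [0,0.0013,0.006],
    [0,0,0.006],
    [0,0,0],
    [0,0,0]
  ],
  "gripper": [1,1,1,1]
}}

```text
time: 19.1
position: [587.3, 302.5, 71.5]
eef_rot: [3.141, 0.0, -0.194]
ft_force: [1.1, -0.3, -1.1]
opening: 0.999
gripper_force: 0.0
```

{"api": "jog_arm", "payload": {
  "turn": [
    [0,0,0],
    [0,0,0],
    [0,0,0],
    [0,0,0],
    [0,0,0],
    [0,0,0],
    [0,0,0],
    [0,0,0]
  ],
  "xyz": [
    [0,0,0],
    [0,0,0],
    [0,0,0],
    [0,0,0],
    [0,0,0],
    [0,0,0],
    [0,0,0],
    [0,0,0]
  ],
  "gripper": [-1,-1,-1,-1,-1,-1,-1,-1]
}}

```text
time: 20.1
position: [587.5, 302.6, 71.8]
eef_rot: [-3.141, -0.0, -0.194]
ft_force: [0.1, -0.2, 0.2]
opening: 0.271
gripper_force: 61.3
```

Run:
```python
from jig import *
np.set_printoptions(precision=3,suppress=True)
s=manip.state(); print(s)
im=vision.get_image('wrist');P=cloud(im);Z=P[...,2];hsv=cv2.cvtColor(im['pixels'],cv2.COLOR_RGB2HSV)
near=(np.hypot(P[...,0]-588,P[...,1]-303)<80)
m=near&(Z>40)&(Z<54); print(rect(m,im,47.5)[0])
br=near&(hsv[...,0]<15)&(hsv[...,1]>120); print('wood',br.sum(),np.percentile(Z[br],[1,50,99]))
save(im,'w4')
```

```text
{'time': 20.1, 'joint_pos': array([0.41 , 0.577, 1.645, 0.   , 0.919, 2.175]), 'qd': array([-0.001, -0.001,  0.001,  0.001,  0.   , -0.001]), 'effort': array([ -0.04 , -47.601, -22.796,  -0.022,   0.042,  -0.002]), 'position': array([587.487, 302.585,  71.827]), 'eef_rot': array([-3.141, -0.   , -0.194]), 'ft_force': array([ 0.147, -0.186,  0.222]), 'wrist_torque': array([-0.015, -0.022,  0.027]), 'gripper_force': 61.30176901817322, 'opening': 0.2710320060027668}
((594.790771484375, 301.5125427246094), (59.163551330566406, 24.170120239257812), 78.91248321533203)
wood 8229 [51.102 92.917 94.477]
```

{"api": "jog_arm", "payload": {
  "turn": [
    [0,0,0],
    [0,0,0],
    [0,0,0],
    [0,0,-0.07],
    [0,0,-0.069],
    [0,0,0],
    [0,0,0],
    [0,0,0]
  ],
  "xyz": [
    [0,0,-0.01],
    [0,0,-0.025],
    [0,0,-0.025],
    [0,0,0],
    [0,0,0],
    [0,0.02,0],
    [0,0.035,0],
    [0,0.04,0]
  ],
  "gripper": [-1,-1,-1,-1,-1,-1,-1,-1]
}}

```text
time: 21.15
position: [581.6, 205.8, 131.7]
eef_rot: [3.141, 0.0, -0.056]
ft_force: [0.8, -0.7, -2.4]
opening: 0.275
gripper_force: 61.3
```

{"api": "jog_arm", "payload": {
  "turn": [
    [0,0,0],
    [0,0,0],
    [0,0,0],
    [0,0,0],
    [0,0,0],
    [0,0,0],
    [0,0,0],
    [0,0,0]
  ],
  "xyz": [
    [0,0.04,0],
    [0,0.04,0],
    [0,0.04,0],
    [0,0.04,0],
    [0,0.035,0],
    [0,0.02,0],
    [0,0.01,0],
    [0,0,0]
  ],
  "gripper": [-1,-1,-1,-1,-1,-1,-1,-1]
}}

```text
time: 22.15
position: [569.7, -17.2, 131.8]
eef_rot: [-3.141, 0.0, -0.056]
ft_force: [0.3, -0.0, -1.0]
opening: 0.272
gripper_force: 61.3
```

{"api": "jog_arm", "payload": {
  "turn": [
    [0,0,0],
    [0,0,0],
    [0,0,0],
    [0,0,0]
  ],
  "xyz": [
    [0,0,0],
    [0,0,0],
    [0,0,0],
    [0,0,0]
  ],
  "gripper": [-1,-1,-1,-1]
}}

```text
time: 22.65
position: [569.8, -16.5, 131.7]
eef_rot: [-3.142, 0.0, -0.055]
ft_force: [-0.9, -0.0, -0.6]
opening: 0.272
gripper_force: 61.3
```

Run:
```python
from jig import *
p=j2w([15,-40]); plan(p[0],p[1],95,JY)
im=vision.get_image('wrist'); save(im,'w5'); P=cloud(im); s=manip.state()
t=(P-s['position'])@R.from_euler('xyz',s['eef_rot']).as_matrix()
m=(np.abs(t[...,0])<60)&(np.abs(t[...,1])<45)&(t[...,2]>19)&(t[...,2]<35)&(t[...,0]>5)
print('housing',m.sum(), rect(m,im,s['position'][2]-25)[0], s['opening'],s['gripper_force'],np.median(t[m][:,2]))
```

```text
from [569.8 -16.5 131.7] [-3.1416e+00  1.0000e-04 -5.4500e-02] world d [ -2.4  -4.3 -36.7] | tool-now shift mm [-2.2  4.5 36.7] | after-turn shift [-2.2  4.5 36.7] turn [-0.      0.0001  0.0008] n 1.0 1.0 t 22.6 F [-0.9 -0.  -0.6]
housing 2376 ((582.5172729492188, -16.842926025390625), (59.42191696166992, 16.203378677368164), 86.90520477294922) 0.2744882466264455 61.328136920928955 24.897191680821052
```

View pics/w5.png

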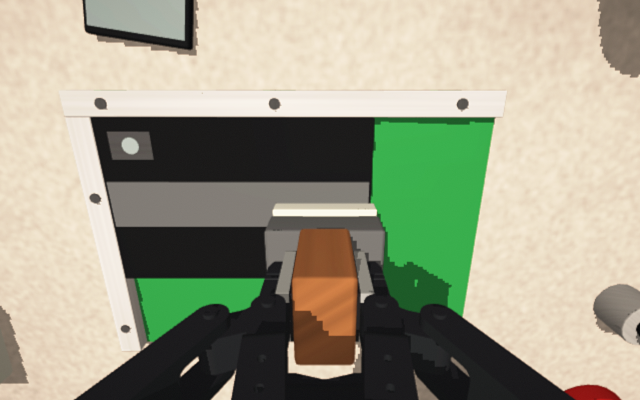

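Run:
```python
from jig import *
im=vision.get_image('wrist'); hsv=cv2.cvtColor(im['pixels'],cv2.COLOR_RGB2HSV).astype(int)
for u in (180,220,250):
    v=hsv[100:300,u,2]; d=np.diff(v); 
    print([ (int(i+100),int(d[i]),w2j(ray(im,(u,i+100.5),16)[:2]).round(1)) for i in np.where(np.abs(d)>25)[0]])
```

```text
[(115, -49, array([81.1, 66.1])), (116, -132, array([80.4, 66.2])), (117, -36, array([79.7, 66.3])), (181, 49, array([33.1, 72.7])), (182, 32, array([32.3, 72.8])), (226, -70, array([-3.4, 77.7])), (277, 72, array([-49.2,  84. ])), (278, 60, array([-50.1,  84.2]))]
[(115, -42, array([81.1, 38. ])), (116, -128, array([80.4, 38.1])), (117, -48, array([79.7, 38.2])), (181, 48, array([33.1, 42.8])), (182, 33, array([32.4, 42.9])), (226, -71, array([-3.4, 46.4])), (277, 73, array([-49.1,  51. ])), (278, 59, array([-50.1,  51.1]))]
[(115, -39, array([81.1, 17. ])), (116, -133, array([80.4, 17.1])), (117, -48, array([79.8, 17.1])), (181, 49, array([33.2, 20.4])), (182, 32, array([32.4, 20.4])), (226, -71, array([-3.3, 22.9])), (277, 72, array([-49.1,  26.2])), (278, 60, array([-50. ,  26.2]))]
```

{"api": "jog_arm", "payload": {
  "turn": [
    [0,0,0.0008],
    [0,0,0],
    [0,0,0],
    [0,0,0],
    [0,0,0]
  ],
  "xyz": [
    [-0.0022,0.0045,0.017],
    [0,0,0.012],
    [0,0,0.008],
    [0,0,0],
    [0,0,0]
  ],
  "gripper": [-1,-1,-1,-1,-1]
}}

```text
time: 23.38
position: [567.6, -21.4, 94.9]
eef_rot: [3.142, -0.0, -0.056]
ft_force: [1.2, 0.6, -1.0]
opening: 0.274
gripper_force: 61.3
```

Run:
```python
from jig import *
p=j2w([15,-40]); plan(p[0],p[1],83,JY)
```

```text
from [567.6 -21.4  94.9] [ 3.1416e+00 -4.0000e-04 -5.6000e-02] world d [ -0.3   0.5 -11.9] | tool-now shift mm [-0.3 -0.5 11.9] | after-turn shift [-0.3 -0.5 11.9] turn [ 0.     -0.0004 -0.0007] n 1.0 1.0 t 23.4 F [ 1.2  0.6 -1. ]
```

{"api": "jog_arm", "payload": {
  "turn": [
    [0,0,0],
    [0,0,0],
    [0,0,0],
    [0,0,0]
  ],
  "xyz": [
    [0,0,0.006],
    [0,0,0.005],
    [0,0,0],
    [0,0,0]
  ],
  "gripper": [-1,-1,-1,-1]
}}

```text
time: 23.88
position: [567.3, -21.3, 83.8]
eef_rot: [-3.142, 0.0, -0.056]
ft_force: [0.2, -1.0, -1.6]
opening: 0.273
gripper_force: 61.3
```

{"api": "jog_arm", "payload": {
  "turn": [
    [0,0,0],
    [0,0,0],
    [0,0,0],
    [0,0,0]
  ],
  "xyz": [
    [0,0,0.003],
    [0,0,0],
    [0,0,0],
    [0,0,0]
  ],
  "gripper": [-1,-1,-1,-1]
}}

```text
time: 24.38
position: [567.7, -21.4, 81.1]
eef_rot: [3.142, -0.001, -0.056]
ft_force: [0.3, -0.5, 0.5]
opening: 0.276
gripper_force: 61.5
```

{"api": "jog_arm", "payload": {
  "turn": [
    [0,0,0],
    [0,0,0],
    [0,0,0],
    [0,0,0]
  ],
  "xyz": [
    [0,0,0.002],
    [0,0,0],
    [0,0,0],
    [0,0,0]
  ],
  "gripper": [-1,-1,-1,-1]
}}

```text
time: 24.88
position: [567.7, -21.4, 79.1]
eef_rot: [3.142, -0.001, -0.056]
ft_force: [-0.1, 1.0, 3.3]
opening: 0.277
gripper_force: 61.7
```

Run:
```python
from jig import *
p=j2w([15,-40]); plan(p[0],p[1],77.7,JY)
```

```text
from [567.7 -21.4  79.1] [ 3.1416e+00 -9.0000e-04 -5.6000e-02] world d [-0.4  0.5 -1.4] | tool-now shift mm [-0.4 -0.5  1.4] | after-turn shift [-0.4 -0.5  1.4] turn [ 0.     -0.0009 -0.0007] n 1.0 1.0 t 24.9 F [-0.1  1.   3.3]
```

{"api": "jog_arm", "payload": {
  "turn": [
    [0,0,0],
    [0,0,0],
    [0,0,0],
    [0,0,0]
  ],
  "xyz": [
    [-0.0003,0,0.0014],
    [0,0,0],
    [0,0,0],
    [0,0,0]
  ],
  "gripper": [-1,-1,-1,-1]
}}

```text
time: 25.38
position: [567.7, -21.4, 77.8]
eef_rot: [3.142, -0.001, -0.056]
ft_force: [0.2, -0.2, 5.3]
opening: 0.274
gripper_force: 61.9
```

{"api": "jog_arm", "payload": {
  "turn": [
    [0,0,0],
    [0,0,0],
    [0,0,0],
    [0,0,0],
    [0,0,0],
    [0,0,0],
    [0,0,0],
    [0,0,0]
  ],
  "xyz": [
    [0,-0.002,0],
    [0,-0.004,0],
    [0,-0.004,0],
    [0,-0.004,0],
    [0,-0.004,0],
    [0,-0.004,0],
    [0,-0.004,0],
    [0,-0.004,0]
  ],
  "gripper": [-1,-1,-1,-1,-1,-1,-1,-1]
}}

```text
time: 26.38
position: [568.8, 7.1, 77.6]
eef_rot: [3.139, -0.0, -0.055]
ft_force: [-0.1, -5.3, 5.2]
opening: 0.272
gripper_force: 62.2
```

Run:
```python
from jig import *
p=j2w([15,98]); plan(p[0],p[1],77.7,JY)
```

```text
from [568.8   7.1  77.6] [ 3.1387e+00 -1.0000e-04 -5.4800e-02] world d [6.200e+00 1.098e+02 1.000e-01] | tool-now shift mm [   0.2 -110.    -0.4] | after-turn shift [ 1.0e-01 -1.1e+02 -1.0e-01] turn [ 0.0029 -0.0001  0.0005] n 3.0 1.0 t 26.4 F [-0.1 -5.3  5.2]
```

{"api": "jog_arm", "payload": {
  "turn": [
    [0,0,0],
    [0,0,0],
    [0,0,0],
    [0,0,0],
    [0,0,0],
    [0,0,0],
    [0,0,0],
    [0,0,0]
  ],
  "xyz": [
    [0,-0.004,0],
    [0,-0.004,0],
    [0,-0.004,0],
    [0,-0.004,0],
    [0,-0.004,0],
    [0,-0.004,0],
    [0,-0.004,0],
    [0,-0.004,0]
  ],
  "gripper": [-1,-1,-1,-1,-1,-1,-1,-1]
}}

```text
time: 27.38
position: [570.4, 39.0, 77.5]
eef_rot: [3.139, 0.0, -0.055]
ft_force: [0.2, -5.0, 5.8]
opening: 0.271
gripper_force: 62.2
```

{"api": "jog_arm", "payload": {
  "turn": [
    [0,0,0],
    [0,0,0],
    [0,0,0],
    [0,0,0],
    [0,0,0],
    [0,0,0],
    [0,0,0],
    [0,0,0]
  ],
  "xyz": [
    [0,-0.004,0],
    [0,-0.004,0],
    [0,-0.004,0],
    [0,-0.004,0],
    [0,-0.004,0],
    [0,-0.004,0],
    [0,-0.004,0],
    [0,-0.004,0]
  ],
  "gripper": [-1,-1,-1,-1,-1,-1,-1,-1]
}}

```text
time: 28.38
position: [572.1, 71.0, 77.5]
eef_rot: [3.139, 0.0, -0.055]
ft_force: [-0.2, -4.4, 5.6]
opening: 0.271
gripper_force: 62.2
```

Run:
```python
from jig import *
p=j2w([15,98]); plan(p[0],p[1],77.7,JY)
```

```text
from [572.1  71.   77.5] [ 3.1386e+00  5.0000e-04 -5.4800e-02] world d [ 2.9 46.   0.2] | tool-now shift mm [  0.4 -46.   -0.3] | after-turn shift [  0.3 -46.   -0.2] turn [0.003  0.0005 0.0005] n 1.0 1.0 t 28.4 F [-0.2 -4.4  5.6]
```

{"api": "jog_arm", "payload": {
  "turn": [
    [0,0,0],
    [0,0,0],
    [0,0,0],
    [0,0,0],
    [0,0,0],
    [0,0,0],
    [0,0,0],
    [0,0,0]
  ],
  "xyz": [
    [0,-0.004,0],
    [0,-0.004,0],
    [0,-0.004,0],
    [0,-0.004,0],
    [0,-0.004,0],
    [0,-0.004,0],
    [0,-0.004,0],
    [0,-0.004,0]
  ],
  "gripper": [-1,-1,-1,-1,-1,-1,-1,-1]
}}

```text
time: 29.38
position: [573.8, 102.9, 77.4]
eef_rot: [3.138, 0.001, -0.055]
ft_force: [-1.3, -4.6, 6.1]
opening: 0.271
gripper_force: 62.2
```

{"api": "jog_arm", "payload": {
  "turn": [
    [0,0,0],
    [0,0,0],
    [0,0,0],
    [0,0,0],
    [0,0,0],
    [0,0,0]
  ],
  "xyz": [
    [0,-0.004,0],
    [0,-0.004,0],
    [0,-0.003,0],
    [0,-0.002,0],
    [0,0,0],
    [0,0,0]
  ],
  "gripper": [-1,-1,-1,-1,-1,-1]
}}

```text
time: 30.12
position: [574.5, 116.1, 77.4]
eef_rot: [3.139, 0.001, -0.055]
ft_force: [-0.2, -3.7, 5.2]
opening: 0.269
gripper_force: 62.3
```

Run:
```python
from jig import *
p=j2w([15,98]); plan(p[0],p[1],77.7,JY)
```

```text
from [574.5 116.1  77.4] [ 3.139e+00  9.000e-04 -5.510e-02] world d [0.5 0.9 0.3] | tool-now shift mm [ 0.5 -0.9 -0.3] | after-turn shift [ 0.5 -0.9 -0.3] turn [0.0026 0.0009 0.0003] n 1.0 1.0 t 30.1 F [-0.2 -3.7  5.2]
```

{"api": "jog_arm", "payload": {
  "turn": [
    [0,0,0],
    [0,0,0],
    [0,0,0],
    [0,0,0],
    [0,0,0],
    [0,0,0.07],
    [0,0,0.069]
  ],
  "xyz": [
    [0,-0.001,0],
    [0,0,0],
    [0,0,-0.01],
    [0,0,-0.025],
    [0,0,-0.02],
    [0,0,0],
    [0,0,0]
  ],
  "gripper": [-1,-1,-1,-1,-1,-1,-1]
}}

```text
time: 31.0
position: [574.4, 118.7, 132.8]
eef_rot: [-3.141, 0.001, -0.197]
ft_force: [-0.8, 0.3, -2.6]
opening: 0.271
gripper_force: 61.3
```

{"api": "jog_arm", "payload": {
  "turn": [
    [0,0,0],
    [0,0,0],
    [0,0,0],
    [0,0,0],
    [0,0,0],
    [0,0,0],
    [0,0,0],
    [0,0,0]
  ],
  "xyz": [
    [-0.003,-0.025,0],
    [-0.005,-0.04,0],
    [-0.005,-0.04,0],
    [-0.005,-0.04,0],
    [-0.005,-0.03,0],
    [0,-0.01,0],
    [0,0,0],
    [0,0,0]
  ],
  "gripper": [-1,-1,-1,-1,-1,-1,-1,-1]
}}

```text
time: 32.0
position: [587.9, 303.1, 132.1]
eef_rot: [3.14, 0.001, -0.196]
ft_force: [-0.1, -0.0, -1.4]
opening: 0.275
gripper_force: 61.3
```

{"api": "jog_arm", "payload": {
  "turn": [
    [0,0,0],
    [0,0,0],
    [0,0,0]
  ],
  "xyz": [
    [0,0,0],
    [0,0,0],
    [0,0,0]
  ],
  "gripper": [-1,-1,-1]
}}

```text
time: 32.38
position: [588.3, 303.9, 132.5]
eef_rot: [-3.142, -0.0, -0.196]
ft_force: [0.7, -0.4, -1.4]
opening: 0.278
gripper_force: 61.3
```

Run:
```python
from jig import *
plan(587.5,302.6,72.3,-0.194); print(manip.state()['gripper_force'])
im=vision.get_image('wrist'); P=cloud(im); s=manip.state()
t=(P-s['position'])@R.from_euler('xyz',s['eef_rot']).as_matrix()
m=(np.abs(t[...,0])<60)&(np.abs(t[...,1])<45)&(t[...,2]>19)&(t[...,2]<35)&(t[...,0]>5)
print('housing',m.sum(), rect(m,im,s['position'][2]-25)[0],np.median(t[m][:,2]))
hsv=cv2.cvtColor(im['pixels'],cv2.COLOR_RGB2HSV)
dk=(hsv[...,2]<50)&(np.hypot(P[...,0]-588,P[...,1]-303)<75)&(P[...,2]<15); print('rest',rect(dk,im,6,k=25)[0])
```

```text
from [588.3 303.9 132.5] [-3.1416 -0.     -0.1957] world d [ -0.8  -1.3 -60.2] | tool-now shift mm [-0.5  1.5 60.2] | after-turn shift [-0.5  1.5 60.2] turn [-0.     -0.     -0.0017] n 2.0 1.0 t 32.4 F [ 0.7 -0.4 -1.4]
61.31707191467285
housing 2369 ((600.7241821289062, 301.84820556640625), (59.4248046875, 16.202852249145508), 78.8281021118164) 24.9073745983447
rest ((594.26318359375, 309.4950256347656), (103.18692779541016, 74.29361724853516), 79.35661315917969)
```

{"api": "jog_arm", "payload": {
  "turn": [
    [0,0,0],
    [0,0,0],
    [0,0,0],
    [0,0,0],
    [0,0,0],
    [0,0,0],
    [0,0,0],
    [0,0,0]
  ],
  "xyz": [
    [0.003,-0.004,0.01],
    [0,0,0.02],
    [0,0,0.015],
    [0,0,0.01],
    [0,0,0.003],
    [0,0,0],
    [0,0,0],
    [0,0,0]
  ],
  "gripper": [-1,-1,-1,-1,-1,-1,-1,-1]
}}

```text
time: 33.42
position: [592.4, 308.0, 75.2]
eef_rot: [-3.141, -0.001, -0.195]
ft_force: [-0.2, -0.2, -1.3]
opening: 0.275
gripper_force: 61.3
```

{"api": "jog_arm", "payload": {
  "turn": [
    [0,0,0],
    [0,0,0],
    [0,0,0]
  ],
  "xyz": [
    [0,0,0.0025],
    [0,0,0],
    [0,0,0]
  ],
  "gripper": [-1,-1,-1]
}}

```text
time: 33.8
position: [592.3, 307.9, 72.3]
eef_rot: [-3.141, -0.001, -0.195]
ft_force: [1.0, 0.5, -0.2]
opening: 0.273
gripper_force: 61.3
```

{"api": "jog_arm", "payload": {
  "turn": [
    [0,0,0],
    [0,0,0],
    [0,0,0],
    [0,0,0],
    [0,0,0],
    [0,0,0],
    [0,0,0],
    [0,0,0]
  ],
  "xyz": [
    [0,0,0.0],
    [0,0,0],
    [0,0,0],
    [0,0,0],
    [0,0,-0.02],
    [0,0,-0.05],
    [0,0,-0.05],
    [0,0,-0.05]
  ],
  "gripper": [1,1,1,1,1,1,1,1]
}}

```text
time: 34.8
position: [592.1, 307.9, 245.2]
eef_rot: [-3.14, -0.002, -0.195]
ft_force: [0.9, 0.3, -0.3]
opening: 1.0
gripper_force: 0.0
```

Run:
```python
from jig import *
im=vision.get_image('wrist'); P=cloud(im);Z=P[...,2]
near=(np.hypot(P[...,0]-590,P[...,1]-305)<80)
for a,b in [(86,110),(40,54)]:
    m=near&(Z>a)&(Z<b)
    print(m.sum(),np.median(Z[m]) if m.any() else 0, rect(m,im,np.median(Z[m]))[0])
plan(510,-320,250,0)
im=vision.get_image('top'); P=cloud(im)
for r in vision.spot_in('weight0',im)[:5]:
    u,v=np.round(r['at']).astype(int); print(round(r['confidence'],2),r['at'],P[v,u])
```

```text
1246 93.58695209098494 ((592.1603393554688, 308.2921447753906), (23.82883071899414, 39.703086853027344), 78.88362884521484)
1186 47.6337588175125 ((588.3057861328125, 291.06207275390625), (23.508373260498047, 36.546878814697266), 80.50250244140625)
from [596.  309.7 254.5] [-3.1326 -0.0129 -0.1949] world d [ -86.  -629.7   -4.5] | tool-now shift mm [ 37.5 634.4  -0.7] | after-turn shift [-86.  629.7   4.5] turn [-0.0077 -0.0137 -0.1949] n 13.0 2.0 t 34.9 F [1.6 0.9 5.6]
0.79 [413.0, 216.4] [ 448.22129363 -263.82736941   46.8320185 ]
0.65 [321.2, 201.1] [495.21441068 -30.24972319   6.19321425]
0.56 [458.1, 223.7] [ 426.15212562 -375.39177952   51.35758858]
0.25 [275.5, 104.9] [759.69980176  89.36358456  11.14838556]
```

{"api": "jog_arm", "payload": {
  "turn": [
    [0,0,-0.098],
    [0,0,-0.097],
    [0,0,0],
    [0,0,0],
    [0,0,0],
    [0,0,0],
    [0,0,0],
    [0,0,0]
  ],
  "xyz": [
    [0,0,0],
    [0,0,0],
    [-0.007,0.052,0],
    [-0.007,0.052,0],
    [-0.007,0.052,0],
    [-0.007,0.052,0],
    [-0.007,0.052,0],
    [-0.007,0.052,0]
  ],
  "gripper": [1,1,1,1,1,1,1,1]
}}

```text
time: 35.95
position: [548.6, -5.8, 241.3]
eef_rot: [-3.142, 0.001, 0.0]
ft_force: [1.2, -0.8, -0.5]
opening: 1.0
gripper_force: 0.0
```

{"api": "jog_arm", "payload": {
  "turn": [
    [0,0,0],
    [0,0,0],
    [0,0,0],
    [0,0,0],
    [0,0,0],
    [0,0,0],
    [0,0,0],
    [0,0,0]
  ],
  "xyz": [
    [-0.007,0.052,0],
    [-0.007,0.052,0],
    [-0.007,0.052,0],
    [-0.007,0.052,0],
    [-0.007,0.052,0],
    [-0.007,0.052,0],
    [0,0,0],
    [0,0,0]
  ],
  "gripper": [1,1,1,1,1,1,1,1]
}}

```text
time: 36.95
position: [507.1, -315.6, 241.0]
eef_rot: [-3.14, 0.002, -0.001]
ft_force: [-0.3, -0.2, 0.1]
opening: 1.001
gripper_force: 0.0
```

```bash
cat >> jig.py <<'E'
def knobs(im,show=True):
    """weights: cylinder-top annulus/knob centroid from knob pixels (dark, z 45..70)"""
    P=cloud(im); Z=P[...,2]; out=[]; s=manip.state()
    t=(P-s['position'])@R.from_euler('xyz',s['eef_rot']).as_matrix()
    for zr,h in [((52,75),60),((74-6,74+10),76)]:
        m=(Z>zr[0])&(Z<zr[1])&~((np.abs(t[...,1])<90)&(t[...,2]<30)&(np.abs(t[...,0])<130))&(P[...,1]<120)
        n,l,st,_=cv2.connectedComponentsWithStats(m.astype(np.uint8))
        for i in range(1,n):
            if st[i,4]>25:
                c,_=cv2.findContours((l==i).astype(np.uint8),cv2.RETR_EXTERNAL,cv2.CHAIN_APPROX_NONE)
                zt=np.percentile(Z[l==i],80)
                pts=np.array([ray(im,q,zt)[:2] for q in c[0][:,0]],np.float32)
                q=P[l==i]; q=q[q[:,2]>zt-3]
                out.append((st[i,4],np.round(zt,1),np.round(cv2.minEnclosingCircle(pts),1) if 0 else [np.round(x,1) for x in cv2.minEnclosingCircle(pts)],np.median(q[:,:2],0).round(1)))
    return out
E
python3 - <<'E'
from jig import *
im=vision.get_image('wrist'); save(im,'w6'); print(manip.state()['position'])
P=cloud(im)
for r in vision.landmark_of('weight0',im)[:4]:
    u,v=np.round(r['at']).astype(int); print(round(r['confidence'],2),r['at'],P[v,u])
for k in knobs(im): print(k)
E
```

```text
[ 507.41982842 -315.07940561  241.15650001]
0.67 [378.4, 228.0] [ 445.12829922 -373.08477795   33.16746701]
(np.int32(2333), np.float64(70.6), [array([ 499.3, -579.2]), np.float64(53.7)], array([ 500. , -579.7]))
(np.int32(322), np.float64(60.9), [array([ 456.8, -273.4]), np.float64(11.1)], array([ 455.2, -273.5]))
(np.int32(317), np.float64(61.0), [array([ 434.9, -383.1]), np.float64(11.6)], array([ 433.3, -383.8]))
(np.int32(1222), np.float64(71.7), [array([ 387.6, -575.2]), np.float64(49.2)], array([ 389.9, -579.9]))
(np.int32(1676), np.float64(80.8), [array([ 499.9, -575.6]), np.float64(48.7)], array([ 503.7, -579.7]))
(np.int32(1177), np.float64(81.0), [array([ 394.1, -575.7]), np.float64(47.6)], array([ 397.8, -579.9]))
```

View pics/w6.png

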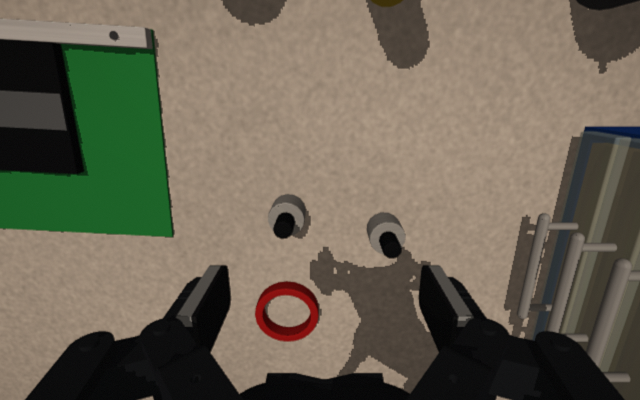

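Both weights are clear in the view, at about (287,217) and (387,237). Their knob tops give (456,−273) and (434,−383) at z≈61. I'll grasp the first one.

Run:
```python
from jig import *
plan(456,-273.4,85,JY)
```

```text
from [ 507.7 -314.8  241.3] [-3.1403e+00  1.1000e-03  1.1000e-03] world d [ -51.7   41.4 -156.3] | tool-now shift mm [-51.4 -41.3 156.4] | after-turn shift [-53.9 -38.5 156.3] turn [-0.0012  0.0011  0.0564] n 4.0 1.0 t 37.0 F [ 0.3 -0.3  0.4]
```

{"api": "jog_arm", "payload": {
  "turn": [
    [0,0,0.0564],
    [0,0,0],
    [0,0,0],
    [0,0,0],
    [0,0,0],
    [0,0,0],
    [0,0,0],
    [0,0,0]
  ],
  "xyz": [
    [0,0,0],
    [-0.027,-0.0193,0],
    [-0.027,-0.0192,0.03],
    [0,0,0.05],
    [0,0,0.05],
    [0,0,0.025],
    [0,0,0],
    [0,0,0]
  ],
  "gripper": [1,1,1,1,1,1,1,1]
}}

```text
time: 38.05
position: [457.2, -274.6, 88.1]
eef_rot: [3.141, -0.002, -0.055]
ft_force: [0.7, 0.3, 0.7]
opening: 1.002
gripper_force: 0.0
```

Run:
```python
from jig import *
plan(456,-273.4,52,JY)
im=vision.get_image('wrist'); 
P=cloud(im); hsv=cv2.cvtColor(im['pixels'],cv2.COLOR_RGB2HSV); m=(np.hypot(P[...,0]-456,P[...,1]+273)<20)&(P[...,2]>55)&(P[...,2]<66)
print(m.sum(),rect(m,im,60.5)[0])
plan(456,-273.4,52,JY)
```

```text
from [ 457.2 -274.6   88.1] [ 3.1406e+00 -1.7000e-03 -5.5100e-02] world d [ -1.2   1.2 -36.1] | tool-now shift mm [-1.4 -1.2 36.1] | after-turn shift [-1.3 -1.2 36.1] turn [ 0.001  -0.0017  0.0002] n 1.0 1.0 t 38.0 F [0.7 0.3 0.7]
1117 ((455.86444091796875, -272.9959716796875), (19.515464782714844, 20.768657684326172), 63.09201431274414)
from [ 457.5 -275.1   88.6] [ 3.1399e+00 -2.7000e-03 -5.5500e-02] world d [ -1.5   1.7 -36.6] | tool-now shift mm [-1.7 -1.7 36.6] | after-turn shift [-1.6 -1.6 36.6] turn [ 0.0017 -0.0027 -0.0002] n 1.0 1.0 t 38.1 F [-0.4 -0.3 -0.5]
```

{"api": "jog_arm", "payload": {
  "turn": [
    [0,0,0],
    [0,0,0],
    [0,0,0],
    [0,0,0],
    [0,0,0]
  ],
  "xyz": [
    [-0.001,-0.001,0.015],
    [0,0,0.012],
    [0,0,0.008],
    [0,0,0],
    [0,0,0]
  ],
  "gripper": [1,1,1,1,1]
}}

```text
time: 38.72
position: [455.3, -273.9, 51.8]
eef_rot: [3.142, -0.0, -0.057]
ft_force: [0.1, -0.6, -0.1]
opening: 1.0
gripper_force: 0.0
```

{"api": "jog_arm", "payload": {
  "turn": [
    [0,0,0],
    [0,0,0],
    [0,0,0],
    [0,0,0],
    [0,0,0],
    [0,0,0],
    [0,0,0],
    [0,0,0]
  ],
  "xyz": [
    [0,0,0],
    [0,0,0],
    [0,0,0],
    [0,0,0],
    [0,0,0],
    [0,0,0],
    [0,0,0],
    [0,0,0]
  ],
  "gripper": [-1,-1,-1,-1,-1,-1,-1,-1]
}}

```text
time: 39.72
position: [455.3, -273.6, 52.2]
eef_rot: [-3.141, -0.0, -0.056]
ft_force: [-1.0, 1.6, 4.6]
opening: 0.214
gripper_force: 58.8
```

Run:
```python
from jig import *
p=j2w([15,80]); plan(p[0],p[1],115,JY); s=manip.state(); print(s['gripper_force'],s['opening'])
```

```text
from [ 455.3 -273.6   52.2] [-3.1414e+00 -1.0000e-04 -5.6500e-02] world d [118.7 372.6  62.8] | tool-now shift mm [  97.5 -378.7  -62.7] | after-turn shift [  97.9 -378.6  -62.8] turn [-0.0002 -0.0001 -0.0012] n 8.0 1.0 t 39.7 F [-1.   1.6  4.6]
58.82116198539734 0.21414343573472344
```

{"api": "jog_arm", "payload": {
  "turn": [
    [0,0,0],
    [0,0,0],
    [0,0,0],
    [0,0,0],
    [0,0,0],
    [0,0,0],
    [0,0,0],
    [0,0,0]
  ],
  "xyz": [
    [0,0,-0.013],
    [0,0,-0.025],
    [0,0,-0.025],
    [0.006,-0.02,0],
    [0.01,-0.04,0],
    [0.01,-0.04,0],
    [0.0115,-0.0436,0],
    [0.012,-0.045,0]
  ],
  "gripper": [-1,-1,-1,-1,-1,-1,-1,-1]
}}

```text
time: 40.72
position: [515.1, -87.1, 114.7]
eef_rot: [3.141, 0.0, -0.057]
ft_force: [0.8, -0.5, -3.0]
opening: 0.213
gripper_force: 59.0
```

{"api": "jog_arm", "payload": {
  "turn": [
    [0,0,0],
    [0,0,0],
    [0,0,0],
    [0,0,0],
    [0,0,0],
    [0,0,0],
    [0,0,0],
    [0,0,0]
  ],
  "xyz": [
    [0.012,-0.045,0],
    [0.012,-0.045,0],
    [0.012,-0.045,0],
    [0.008,-0.035,0],
    [0.004,-0.02,0],
    [0,0,0],
    [0,0,0],
    [0,0,0]
  ],
  "gripper": [-1,-1,-1,-1,-1,-1,-1,-1]
}}

```text
time: 41.72
position: [573.4, 97.5, 114.7]
eef_rot: [3.141, 0.001, -0.058]
ft_force: [-1.5, -0.8, -3.3]
opening: 0.214
gripper_force: 59.0
```

Run:
```python
from jig import *
p=j2w([15,80]); plan(p[0],p[1],72,JY); s=manip.state(); print(s['gripper_force'],s['opening'])
im=vision.get_image('wrist'); save(im,'w7'); print(tablet(im)[0])
```

```text
from [573.4  97.5 114.7] [ 3.1411e+00  7.0000e-04 -5.7800e-02] world d [  0.6   1.4 -42.7] | tool-now shift mm [ 0.5 -1.5 42.7] | after-turn shift [ 0.5 -1.5 42.7] turn [ 0.0005  0.0007 -0.0025] n 1.0 1.0 t 41.7 F [-1.5 -0.8 -3.3]
59.01891231536865 0.21389369511109746
((571.0330200195312, 48.405601501464844), (197.74627685546875, 126.1518783569336), 86.83322143554688)
```

View pics/w7.png

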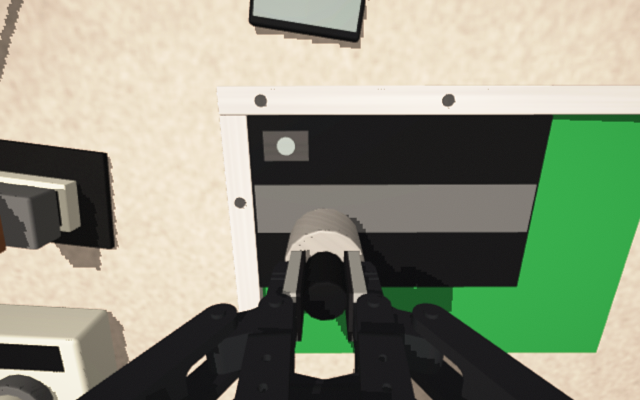

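The weight is held upright over the strip, and the tablet shows flush on both fences (rows 115, column 248). Lowering it now.

{"api": "jog_arm", "payload": {
  "turn": [
    [0,0,0],
    [0,0,0],
    [0,0,0],
    [0,0,0],
    [0,0,0],
    [0,0,0],
    [0,0,0]
  ],
  "xyz": [
    [0.0005,-0.0015,0.015],
    [0,0,0.015],
    [0,0,0.01],
    [0,0,0.004],
    [0,0,0],
    [0,0,0],
    [0,0,0]
  ],
  "gripper": [-1,-1,-1,-1,-1,-1,-1]
}}

```text
time: 42.65
position: [575.0, 100.4, 71.5]
eef_rot: [-3.141, -0.001, -0.056]
ft_force: [0.7, -1.1, -3.7]
opening: 0.216
gripper_force: 59.0
```

{"api": "jog_arm", "payload": {
  "turn": [
    [0,0,0],
    [0,0,0],
    [0,0,0]
  ],
  "xyz": [
    [0,0,0.002],
    [0,0,0],
    [0,0,0]
  ],
  "gripper": [-1,-1,-1]
}}

```text
time: 43.02
position: [574.4, 100.3, 68.8]
eef_rot: [3.142, 0.0, -0.056]
ft_force: [0.4, -0.2, -4.4]
opening: 0.208
gripper_force: 59.0
```

{"api": "jog_arm", "payload": {
  "turn": [
    [0,0,0],
    [0,0,0],
    [0,0,0]
  ],
  "xyz": [
    [0,0,0.001],
    [0,0,0],
    [0,0,0]
  ],
  "gripper": [-1,-1,-1]
}}

```text
time: 43.4
position: [574.7, 100.3, 68.2]
eef_rot: [-3.142, -0.0, -0.056]
ft_force: [-0.7, -0.1, -0.0]
opening: 0.212
gripper_force: 59.6
```

{"api": "jog_arm", "payload": {
  "turn": [
    [0,0,0],
    [0,0,0],
    [0,0,0]
  ],
  "xyz": [
    [0,0,0.001],
    [0,0,0],
    [0,0,0]
  ],
  "gripper": [-1,-1,-1]
}}

```text
time: 43.78
position: [574.7, 100.3, 68.2]
eef_rot: [-3.142, -0.0, -0.056]
ft_force: [-3.2, -0.6, 7.0]
opening: 0.215
gripper_force: 60.2
```

{"api": "jog_arm", "payload": {
  "turn": [
    [0,0,0],
    [0,0,0],
    [0,0,0],
    [0,0,0],
    [0,0,0],
    [0,0,0],
    [0,0,0],
    [0,0,0]
  ],
  "xyz": [
    [0,0,-0.001],
    [0,0,0],
    [0,0,0],
    [0,0,0],
    [0,0,0],
    [0,0,-0.02],
    [0,0,-0.04],
    [0,0,-0.05]
  ],
  "gripper": [1,1,1,1,1,1,1,1]
}}

```text
time: 44.78
position: [573.8, 100.2, 179.3]
eef_rot: [3.141, 0.001, -0.056]
ft_force: [0.2, -0.4, 0.2]
opening: 1.003
gripper_force: 0.0
```

{"api": "jog_arm", "payload": {
  "turn": [
    [0,0,0],
    [0,0,0],
    [0,0,0],
    [0,0,0],
    [0,0,0],
    [0,0,0],
    [0,0,0],
    [0,0,0]
  ],
  "xyz": [
    [0,0,-0.05],
    [-0.004,0.03,0],
    [-0.008,0.05,0],
    [-0.008,0.05,0],
    [-0.008,0.05,0],
    [-0.008,0.05,0],
    [-0.008,0.05,0],
    [-0.008,0.05,0]
  ],
  "gripper": [1,1,1,1,1,1,1,1]
}}

```text
time: 45.78
position: [503.8, -228.0, 229.7]
eef_rot: [3.141, -0.002, -0.056]
ft_force: [1.0, -0.8, -0.3]
opening: 1.002
gripper_force: 0.0
```

{"api": "jog_arm", "payload": {
  "turn": [
    [0,0,0],
    [0,0,0],
    [0,0,0],
    [0,0,0],
    [0,0,0]
  ],
  "xyz": [
    [-0.008,0.05,0],
    [-0.008,0.05,0],
    [-0.006,0.045,0],
    [0,0,0],
    [0,0,0]
  ],
  "gripper": [1,1,1,1,1]
}}

```text
time: 46.4
position: [473.8, -369.5, 228.7]
eef_rot: [-3.141, -0.001, -0.057]
ft_force: [-0.0, 0.7, 0.4]
opening: 1.001
gripper_force: 0.0
```

Run:
```python
from jig import *
im=vision.get_image('top'); save(im,'t2'); P=cloud(im)
for r in vision.spot_in('weight0',im)[:4]:
    u,v=np.round(r['at']).astype(int); print(round(r['confidence'],2),r['at'],P[v,u])
im=vision.get_image('wrist'); save(im,'w8'); print(manip.state()['position'])
for k in knobs(im): print(k)
plan(434,-383.4,85,JY)
```

```text
0.59 [269.3, 172.5] [563.21954714 100.8807776   64.44363277]
0.55 [194.1, 163.9] [589.51895477 296.83625108  51.06825677]
[ 474.11440026 -368.49753009  228.20749369]
(np.int32(2322), np.float64(70.7), [array([ 499.3, -583.5]), np.float64(53.3)], array([ 503.4, -579.6]))
(np.int32(351), np.float64(61.0), [array([ 434.4, -383.9]), np.float64(10.9)], array([ 433.2, -384.1]))
(np.int32(1543), np.float64(70.6), [array([ 388.7, -575.5]), np.float64(50.0)], array([ 393.9, -579.8]))
(np.int32(371), np.float64(69.9), [array([ 311.8, -575.7]), np.float64(17.1)], array([ 316.4, -579.8]))
(np.int32(1762), np.float64(80.9), [array([ 500.9, -584.2]), np.float64(50.7)], array([ 504.7, -579.6]))
(np.int32(1160), np.float64(80.7), [array([ 394.9, -575.6]), np.float64(48.1)], array([ 398.6, -579.7]))
(np.int32(212), np.float64(80.6), [array([ 324. , -575.8]), np.float64(13.1)], array([ 326. , -579.8]))
from [ 474.1 -368.5  228.2] [-3.1413e+00 -1.0000e-04 -5.4900e-02] world d [ -40.1  -14.9 -143.2] | tool-now shift mm [-39.3  17.1 143.2] | after-turn shift [-39.2  17.1 143.2] turn [-0.0003 -0.0001  0.0004] n 3.0 1.0 t 46.5 F [ 0.2 -0.4  0.1]
```

View pics/t2.png

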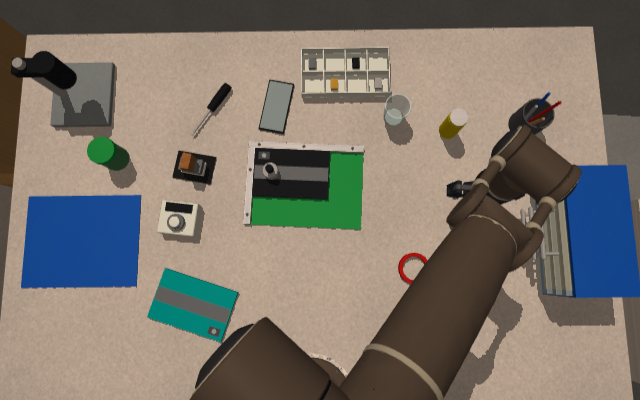

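The first weight stands on the strip at (269,172) and the second is where it was. I'll take it now, keeping the TCP 1 mm higher than for the first.

{"api": "jog_arm", "payload": {
  "turn": [
    [0,0,0],
    [0,0,0],
    [0,0,0],
    [0,0,0],
    [0,0,0],
    [0,0,0],
    [0,0,0],
    [0,0,0]
  ],
  "xyz": [
    [-0.0195,0.0088,0],
    [-0.0195,0.0087,0.02],
    [0,0,0.045],
    [0,0,0.045],
    [0,0,0.028],
    [0,0,0],
    [0,0,0],
    [0,0,0]
  ],
  "gripper": [1,1,1,1,1,1,1,1]
}}

```text
time: 47.55
position: [434.8, -386.2, 92.0]
eef_rot: [3.139, -0.003, -0.056]
ft_force: [0.7, 0.8, -0.3]
opening: 0.999
gripper_force: 0.0
```

Run:
```python
from jig import *
plan(434.3,-383.7,53,JY)
im=vision.get_image('wrist'); 
P=cloud(im); m=(np.hypot(P[...,0]-434,P[...,1]+383)<20)&(P[...,2]>55)&(P[...,2]<66)
print(m.sum(),rect(m,im,60.5)[0])
```

```text
from [ 434.8 -386.2   92. ] [ 3.139e+00 -2.700e-03 -5.630e-02] world d [ -0.5   2.5 -39. ] | tool-now shift mm [-0.8 -2.6 39. ] | after-turn shift [-0.7 -2.5 39. ] turn [ 0.0026 -0.0027 -0.001 ] n 1.0 1.0 t 47.5 F [ 0.7  0.8 -0.3]
1069 ((433.7907409667969, -384.0439758300781), (18.98236656188965, 21.098289489746094), 86.71575927734375)
```

{"api": "jog_arm", "payload": {
  "turn": [
    [0,0,0],
    [0,0,0],
    [0,0,0],
    [0,0,0],
    [0,0,0]
  ],
  "xyz": [
    [-0.0005,-0.001,0.015],
    [0,0,0.014],
    [0,0,0.008],
    [0,0,0],
    [0,0,0]
  ],
  "gripper": [1,1,1,1,1]
}}

```text
time: 48.22
position: [433.5, -384.2, 52.8]
eef_rot: [3.142, -0.0, -0.056]
ft_force: [0.6, -0.1, 0.7]
opening: 0.999
gripper_force: 0.0
```

{"api": "jog_arm", "payload": {
  "turn": [
    [0,0,0],
    [0,0,0],
    [0,0,0],
    [0,0,0],
    [0,0,0],
    [0,0,0],
    [0,0,0],
    [0,0,0]
  ],
  "xyz": [
    [0,0,0],
    [0,0,0],
    [0,0,0],
    [0,0,0],
    [0,0,0],
    [0,0,0],
    [0,0,0],
    [0,0,0]
  ],
  "gripper": [-1,-1,-1,-1,-1,-1,-1,-1]
}}

```text
time: 49.22
position: [433.6, -384.4, 53.2]
eef_rot: [3.141, -0.001, -0.056]
ft_force: [-1.1, -1.2, 2.9]
opening: 0.217
gripper_force: 58.7
```

Run:
```python
from jig import *
p=j2w([15,-20]); plan(p[0],p[1],115,JY); s=manip.state(); print(s['gripper_force'],s['opening'])
```

```text
from [ 433.6 -384.4   53.2] [ 3.1409e+00 -6.0000e-04 -5.6400e-02] world d [134.8 383.5  61.8] | tool-now shift mm [ 113.1 -390.5  -62. ] | after-turn shift [ 113.4 -390.4  -61.8] turn [ 0.0007 -0.0006 -0.0011] n 9.0 1.0 t 49.2 F [-1.1 -1.2  2.9]
58.689000606536865 0.21670179678958373
```

{"api": "jog_arm", "payload": {
  "turn": [
    [0,0,0],
    [0,0,0],
    [0,0,0],
    [0,0,0],
    [0,0,0],
    [0,0,0],
    [0,0,0],
    [0,0,0]
  ],
  "xyz": [
    [0,0,-0.012],
    [0,0,-0.025],
    [0,0,-0.025],
    [0.007,-0.025,0],
    [0.012,-0.04,0],
    [0.013,-0.045,0],
    [0.013,-0.045,0],
    [0.013,-0.045,0]
  ],
  "gripper": [-1,-1,-1,-1,-1,-1,-1,-1]
}}

```text
time: 50.22
position: [501.9, -185.5, 114.4]
eef_rot: [-3.14, 0.002, -0.057]
ft_force: [0.8, -0.3, -2.9]
opening: 0.209
gripper_force: 59.0
```

{"api": "jog_arm", "payload": {
  "turn": [
    [0,0,0],
    [0,0,0],
    [0,0,0],
    [0,0,0],
    [0,0,0],
    [0,0,0],
    [0,0,0],
    [0,0,0]
  ],
  "xyz": [
    [0.013,-0.045,0],
    [0.013,-0.045,0],
    [0.013,-0.045,0],
    [0.01,-0.035,0],
    [0.006,-0.02,0],
    [0,0,0],
    [0,0,0],
    [0,0,0]
  ],
  "gripper": [-1,-1,-1,-1,-1,-1,-1,-1]
}}

```text
time: 51.22
position: [567.7, -2.2, 114.7]
eef_rot: [3.141, 0.001, -0.058]
ft_force: [-0.1, -0.4, -2.7]
opening: 0.209
gripper_force: 59.1
```

Run:
```python
from jig import *
p=j2w([15,-20]); plan(p[0],p[1],72,JY); s=manip.state(); print(s['gripper_force'],s['opening'])
im=vision.get_image('wrist'); save(im,'w9')
```

```text
from [567.7  -2.2 114.7] [ 3.1413e+00  8.0000e-04 -5.7900e-02] world d [  0.8   1.3 -42.7] | tool-now shift mm [ 0.8 -1.4 42.7] | after-turn shift [ 0.7 -1.4 42.7] turn [ 0.0003  0.0008 -0.0026] n 1.0 1.0 t 51.2 F [-0.1 -0.4 -2.7]
59.084519147872925 0.2089903515057798
```

View pics/w9.png

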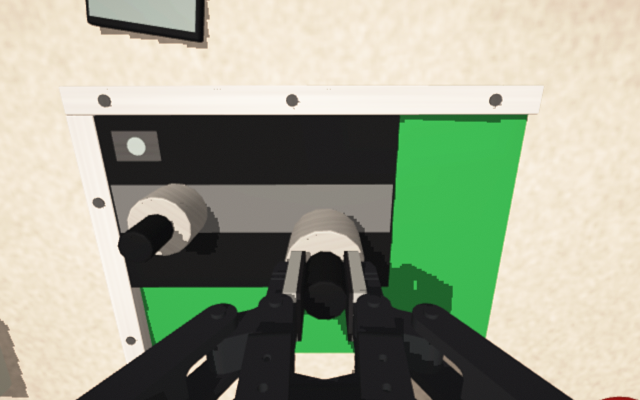

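The first weight stands on the strip at (170,215), and the second is held upright at (325,240). Lowering the second.

{"api": "jog_arm", "payload": {
  "turn": [
    [0,0,0],
    [0,0,0],
    [0,0,0],
    [0,0,0],
    [0,0,0],
    [0,0,0],
    [0,0,0]
  ],
  "xyz": [
    [0.0008,-0.0014,0.015],
    [0,0,0.015],
    [0,0,0.009],
    [0,0,0.004],
    [0,0,0],
    [0,0,0],
    [0,0,0]
  ],
  "gripper": [-1,-1,-1,-1,-1,-1,-1]
}}

```text
time: 52.15
position: [569.6, 0.3, 72.5]
eef_rot: [3.142, -0.001, -0.056]
ft_force: [-0.0, 0.4, -4.0]
opening: 0.214
gripper_force: 59.1
```

{"api": "jog_arm", "payload": {
  "turn": [
    [0,0,0],
    [0,0,0],
    [0,0,0]
  ],
  "xyz": [
    [0,0,0.002],
    [0,0,0],
    [0,0,0]
  ],
  "gripper": [-1,-1,-1]
}}

```text
time: 52.52
position: [569.0, 0.3, 69.9]
eef_rot: [-3.142, 0.0, -0.056]
ft_force: [0.3, -0.6, -3.2]
opening: 0.211
gripper_force: 59.1
```

{"api": "jog_arm", "payload": {
  "turn": [
    [0,0,0],
    [0,0,0],
    [0,0,0]
  ],
  "xyz": [
    [0,0,0.001],
    [0,0,0],
    [0,0,0]
  ],
  "gripper": [-1,-1,-1]
}}

```text
time: 52.9
position: [569.3, 0.3, 69.3]
eef_rot: [3.142, -0.0, -0.056]
ft_force: [-0.4, 0.1, -0.1]
opening: 0.212
gripper_force: 59.7
```

{"api": "jog_arm", "payload": {
  "turn": [
    [0,0,0],
    [0,0,0],
    [0,0,0],
    [0,0,0],
    [0,0,0],
    [0,0,0],
    [0,0,0],
    [0,0,0]
  ],
  "xyz": [
    [0,0,0],
    [0,0,0],
    [0,0,0],
    [0,0,0],
    [0,0,0],
    [0,0,-0.02],
    [0,0,-0.04],
    [0,0,-0.05]
  ],
  "gripper": [1,1,1,1,1,1,1,1]
}}

```text
time: 53.9
position: [568.4, 0.4, 180.3]
eef_rot: [-3.142, 0.001, -0.056]
ft_force: [0.4, -0.1, -0.5]
opening: 1.001
gripper_force: 0.0
```

{"api": "jog_arm", "payload": {
  "turn": [
    [0,0,0],
    [0,0,0],
    [0,0,0],
    [0,0,0],
    [0,0,0],
    [0,0,0],
    [0,0,0],
    [0,0,0]
  ],
  "xyz": [
    [0,0,-0.05],
    [-0.014,-0.046,0],
    [-0.014,-0.046,0],
    [-0.014,-0.046,0],
    [-0.014,-0.046,0],
    [-0.014,-0.046,0],
    [-0.014,-0.046,0],
    [-0.014,-0.046,0]
  ],
  "gripper": [1,1,-1,-1,-1,-1,-1,-1]
}}

```text
time: 54.9
position: [489.2, 329.0, 230.7]
eef_rot: [-3.14, -0.002, -0.056]
ft_force: [0.2, 0.1, -0.7]
opening: 0.002
gripper_force: 0.0
```

{"api": "jog_arm", "payload": {
  "turn": [
    [0,0,0],
    [0,0,0],
    [0,0,0],
    [0,0,0]
  ],
  "xyz": [
    [0,0,0],
    [0,0,0],
    [0,0,0],
    [0,0,0]
  ],
  "gripper": [-1,-1,-1,-1]
}}

```text
time: 55.4
position: [489.8, 326.2, 229.0]
eef_rot: [3.141, -0.0, -0.058]
ft_force: [0.1, 0.4, 1.2]
opening: 0.002
gripper_force: 0.0
```

Run:
```python
from jig import *
im=vision.get_image('wrist'); save(im,'w10'); P=cloud(im); Z=P[...,2]
for t in ['start_top','timer']:
    for r in vision.landmark_of(t,im)[:3]:
        u,v=np.round(r['at']).astype(int); print(t,round(r['confidence'],2),r['at'],P[v,u])
near=np.hypot(P[...,0]-443,P[...,1]-338)<45
print([(h,int((near&(Z>h)&(Z<=h+2)).sum())) for h in range(36,70,2)])
top=np.percentile(Z[near&(Z<72)],99); m=near&(Z>top-4)&(Z<72); print(top,rect(m,im,np.median(Z[m]))[0],np.median(Z[m]),np.median(P[m],0))
s=manip.state();print(s['position'],s['eef_rot'],s['opening'])
```

```text
start_top 0.91 [313.3, 233.7] [440.68667507 340.23383102  62.74697796]
timer 0.68 [316.7, 199.1] [468.25083009 335.07638924  40.48628857]
[(36, 1), (38, 532), (40, 2829), (42, 309), (44, 33), (46, 20), (48, 29), (50, 221), (52, 517), (54, 37), (56, 19), (58, 31), (60, 163), (62, 405), (64, 8), (66, 0), (68, 0)]
63.4959125674427 ((442.2987365722656, 340.4421081542969), (26.368087768554688, 27.317054748535156), 60.87535858154297) 62.42187126555905 [442.62105692 340.42026699  62.42187127]
[489.68429844 326.59808002 228.86183984] [ 3.14147103e+00  7.86546868e-05 -5.75950926e-02] 0.0036587687746181996
```

View pics/w10.png

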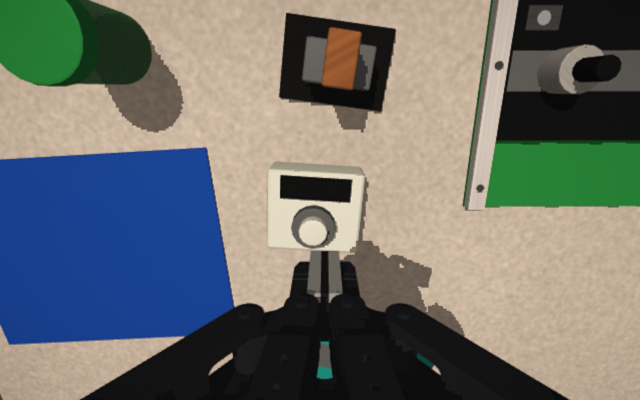

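Run:
```python
from jig import *
plan(442.3,340.4,95)
```

```text
from [489.7 326.6 228.9] [ 3.1415e+00  1.0000e-04 -5.7600e-02] world d [ -47.4   13.8 -133.9] | tool-now shift mm [-48.1 -11.1 133.9] | after-turn shift [-48.1 -11.1 133.9] turn [0.0001 0.0001 0.    ] n 3.0 1.0 t 55.5 F [-1.2  0.7 -0. ]
```

{"api": "jog_arm", "payload": {
  "turn": [
    [0,0,0],
    [0,0,0],
    [0,0,0],
    [0,0,0],
    [0,0,0],
    [0,0,0],
    [0,0,0],
    [0,0,0]
  ],
  "xyz": [
    [-0.024,-0.0055,0.0],
    [-0.024,-0.0055,0.03],
    [0,0,0.05],
    [0,0,0.04],
    [0,0,0.013],
    [0,0,0],
    [0,0,0],
    [0,0,0]
  ],
  "gripper": [-1,-1,-1,-1,-1,-1,-1,-1]
}}

```text
time: 56.55
position: [443.4, 341.9, 97.8]
eef_rot: [-3.139, -0.003, -0.057]
ft_force: [1.1, 0.6, 0.4]
opening: -0.0
gripper_force: 0.0
```

{"api": "jog_arm", "payload": {
  "turn": [
    [0,0,0],
    [0,0,0],
    [0,0,0],
    [0,0,0],
    [0,0,0],
    [0,0,0],
    [0,0,0]
  ],
  "xyz": [
    [0,0,0.005],
    [0,0,0.004],
    [0,0,0.003],
    [0,0,0.002],
    [0,0,0],
    [0,0,0],
    [0,0,0]
  ],
  "gripper": [-1,-1,-1,-1,-1,-1,-1]
}}

```text
time: 57.42
position: [442.2, 341.1, 82.0]
eef_rot: [-3.141, -0.0, -0.056]
ft_force: [0.4, 0.4, -0.7]
opening: -0.001
gripper_force: 0.0
```

{"api": "jog_arm", "payload": {
  "turn": [
    [0,0,0],
    [0,0,0],
    [0,0,0],
    [0,0,0]
  ],
  "xyz": [
    [0,0,0.002],
    [0,0,0.001],
    [0,0,0],
    [0,0,0]
  ],
  "gripper": [-1,-1,-1,-1]
}}

```text
time: 57.92
position: [442.4, 341.3, 79.2]
eef_rot: [-3.141, -0.001, -0.056]
ft_force: [0.5, 0.6, 1.7]
opening: -0.003
gripper_force: 1.2
```

Contact. I'll press on until the force climbs past the stop.

{"api": "jog_arm", "payload": {
  "turn": [
    [0,0,0],
    [0,0,0],
    [0,0,0],
    [0,0,0]
  ],
  "xyz": [
    [0,0,0.002],
    [0,0,0.002],
    [0,0,0],
    [0,0,0]
  ],
  "gripper": [-1,-1,-1,-1]
}}

```text
time: 58.42
position: [442.4, 341.2, 75.1]
eef_rot: [-3.141, -0.001, -0.056]
ft_force: [0.4, -0.3, 5.6]
opening: -0.0
gripper_force: 2.4
```

{"api": "jog_arm", "payload": {
  "turn": [
    [0,0,0],
    [0,0,0],
    [0,0,0],
    [0,0,0]
  ],
  "xyz": [
    [0,0,0.002],
    [0,0,0.001],
    [0,0,0],
    [0,0,0]
  ],
  "gripper": [-1,-1,-1,-1]
}}

```text
time: 58.92
position: [442.5, 341.3, 74.8]
eef_rot: [3.141, 0.0, -0.056]
ft_force: [-4.5, -3.4, 21.5]
opening: -0.0
gripper_force: 10.3
```

The button is fully down: the force jumped to 21 N at the stop. I'll let go, retreat and check everything.

{"api": "jog_arm", "payload": {
  "turn": [
    [0,0,0],
    [0,0,0],
    [0,0,0],
    [0,0,0],
    [0,0,0],
    [0,0,0],
    [0,0,0],
    [0,0,0]
  ],
  "xyz": [
    [0,0,-0.005],
    [0,0,-0.01],
    [0,0,-0.03],
    [0,0,-0.05],
    [0,0,-0.05],
    [0,0,-0.03],
    [0,0,0],
    [0,0,0]
  ],
  "gripper": [-1,-1,-1,-1,-1,-1,-1,-1]
}}

```text
time: 59.92
position: [440.9, 340.3, 245.0]
eef_rot: [3.14, 0.003, -0.056]
ft_force: [-0.4, -0.2, -0.5]
opening: 0.002
gripper_force: 0.0
```

{"api": "jog_arm", "payload": {
  "turn": [
    [0,0,0],
    [0,0,0],
    [0,0,0],
    [0,0,0],
    [0,0,0],
    [0,0,0],
    [0,0,0],
    [0,0,0]
  ],
  "xyz": [
    [0.015,0.04,0],
    [0.015,0.04,0],
    [0.015,0.04,0],
    [0.015,0.04,0],
    [0.015,0.04,0],
    [0.015,0.04,0],
    [0,0,0],
    [0,0,0]
  ],
  "gripper": [-1,-1,-1,-1,-1,-1,-1,-1]
}}

```text
time: 60.92
position: [517.1, 96.5, 244.9]
eef_rot: [-3.142, 0.004, -0.057]
ft_force: [-0.3, 0.7, 0.9]
opening: -0.002
gripper_force: 0.0
```

Run:
```python
from jig import *
im=vision.get_image('wrist'); save(im,'w11'); r,_=tablet(im); print(r,w2j(r[0]),r[2]-90-np.degrees(JY),[w2j(b).round(1) for b in cv2.boxPoints(r)])
for k in knobs(im): print(k, w2j(k[2][0]))
s=manip.state(); print(s['position'],s['time'])
```

```text
((571.107421875, 48.413795471191406), (197.3920135498047, 126.42375183105469), 86.77056884765625) [14.90617838 29.38260294] -0.06097454527029722 [array([-48.4, -69.2]), array([ 78. , -69.4]), array([ 78.2, 128. ]), array([-48.2, 128.1])]
(np.int32(32), np.float64(73.1), [array([579.8,  99.7]), np.float64(7.8)], array([582.8,  99. ])) [20.75078674 81.07086314]
(np.int32(167), np.float64(70.5), [array([570. ,   4.9]), np.float64(10.0)], array([572.3,   8.5])) [ 16.20553599 -14.12588416]
(np.int32(428), np.float64(77.2), [array([574.3, 100.9]), np.float64(10.0)], array([574.1, 100.8])) [15.19286816 81.96503375]
(np.int32(467), np.float64(77.2), [array([568.6,   2.3]), np.float64(10.8)], array([568.3,   1.2])) [ 14.95138284 -16.7992902 ]
[517.25269267  96.93819915 245.32655886] 60.975
```

View pics/w11.png

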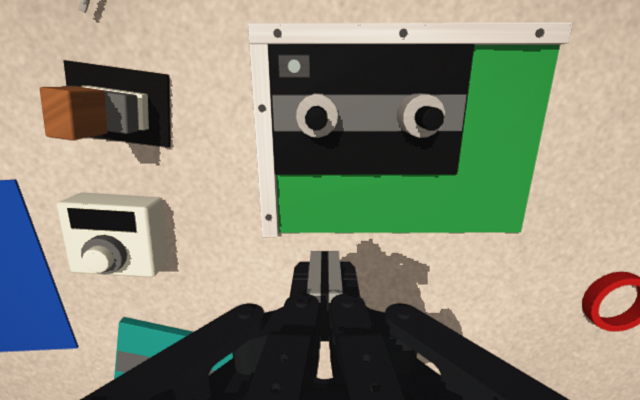

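Both weights stand upright on the strip at (316,118) and (424,118), and the tablet sits flush in the corner at (269,43). The presser is on its rest and the button is back up. Handing in.

```bash
python3 -c "
from station import manip
print(manip.sign_off())"
```

```text
the job is handed in; nothing more can be done
None
```

The job is done and handed in at about 61 s of the 210 s. The tablet is flush in the corner, the strip was swept with the spring about two thirds in, the block is back on its rest, both weights stand upright on the strip, and the timer button was pressed fully and released; sign-off returned no verdict.

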